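# Set up a bell firing on the test-kiln base

## Robot

A 6-joint arm with a two-finger parallel gripper is mounted at the origin on the work surface. World frame = base frame: x ahead of the robot, y to its left, z up, the work surface at z = 0. Lengths are in mm, angles in degrees, forces in N, time in s.
With the tool pointing down it reaches from about 300 to 850 mm from the base axis. Payload 4.2 kg.
Tool frame: the origin (TCP) lies at the very end of the fingers, on their centre line; the grasp point (between the pads) lies 19 mm behind it (env.grip_point_offset is the distance from the TCP to the grasp point, in mm); z points along the fingers, y is the line along which they close (so a half turn about z gives the same grasp; the last joint's range is limited). The gripper opens to 91 mm and grips with 3 to 60 N. Pads are 32 mm wide; open, the fingers measure 118 mm over their backs; the gripper's body (76 mm by 178 mm) begins 60 mm behind the grasp point.
Start: joints at [63.025, 18.312, 89.639, -0, 72.044, -1.146], TCP at [250.525, 517.575, 185.276] pointing down, gripper open.
Joint ranges: [-177.97, 177.97], [-48.28, 115.42], [12.27, 149.76], [-77.06, 257.06], [2.81, 150.46], [-146.56, 146.56]. Speed limits (degrees/s): [147.25, 147.25, 180, 180, 180, 180].

## Interface

Orientations are given as [roll, pitch, yaw] about the fixed x, y, z axes, in that order (R = Rz(yaw) Ry(pitch) Rx(roll)).
In Python, from workcell import env gives the robot as it stands. The module is installed in compiled form; this text tells all that it offers.
- The arm moves only by the tool arm_command, never from a script. Its argument "rows" is a list of rows, each an object with "delta_pos": the shift along the tool's x, y, z in mm, a list of three; "roll": the turn about the tool's z in units of 5 degrees (1.0 is 5 degrees); "jaw": the opening in per cent of the stroke, from 0 (shut) to 100 (fully open). A call has 1 to 20 rows; each row is the pose to reach, as a shift and turn from the pose commanded when the call began, along the tool's axes at that moment; what a row does not reach only later rows make up. A row lasts 1/12 s, in which the tool goes at most 41.7 mm and 7.16 degrees, less where a joint would pass 70% of its speed; a pose out of reach is approached as far as the arm can. A call with a gripper value outside its range is refused whole. The fingers move at their own pace and stop on an object; "squeeze" is the grip in N (left out, the last holds). Time passes only in rows, so rows that repeat a pose let the fingers close. It gives the time, the measured TCP pose, the force, the opening and the grip force at its end, in the units of the state.
- env.state(): the state, without advancing time (a new reading comes with each control period).
- env.grab_frame(name): name is "side" or "top" or "wrist"; returns a dict with "img" (400x640x3 uint8, blue, green, red), "z_map" (400x640 float32, mm along the optical axis (not along the pixel's ray), 0 where there is no reading), "fov_y" (degrees; the focal length in pixels is half the picture's height over the tangent of half this angle, whatever the lens; pixels are square), "cx", "cy" (the principal point, pixels), "R" (3x3) and "t" (3): a world point X has camera coordinates R X + t; the wrist camera has in their place "T_tool_cam" (4x4, takes a point from camera to tool coordinates, whose origin is the TCP and whose axes are the flange's). Camera axes: x right, y down, z forward; pixel columns grow to the right and rows downward; lengths in mm; the calibration is good to about 2 mm. A picture is of the moment at which its call begins: read the wrist's pose just before it.
- env.job_done(): hands the job in; it is judged then, once.
The state is a dict: "time_s": time; "qpos": joint angles; "qvel": joint speeds; "effort": joint torques, N m; "ee_pos": TCP position; "ee_rot": TCP orientation; "force": force on the tool from outside, world axes, zero at the start; "torque": the same for the moment, N m; "gripper_width": finger opening in mm; "gripper_force": force on a finger pad.
Only numpy, scipy, OpenCV 4.12 (cv2) and the standard library are available. Lean on these libraries where they do the work, as an engineer would, in place of code of your own. Each camera call takes 0.05 s, during which the arm holds its last target. There are 200 camera calls.

## Task

Get the little kiln base ready for firing the bells: first swing the vent cover aside on its pivot screw so the vent hole is wholly clear, then, while the hook is still empty, turn the swivel hook so that it points out over the middle of the round catch dish. After that hang every bell on the board from the hook by its eye, over the dish, and stand the cone pack upright and centred lengthwise on top of the narrow ledge. Leave the bowl, the jar and the wooden rib where they are.

Things in the scene. Friction and masses are not known exactly. Their poses are not given: they have to be found in the camera images.
- kiln: Cream fire-brick slab with a steel band, 320 x 360 x 40 mm, fixed; origin under its centre, x away from the robot at yaw 0. The vent, hook stand, dish and ledge stand fixed on its top, 40 mm above the table.
- vent_pivot (a point): Axis of the pivot screw of the vent cover, on the top of the 4 mm dark steel vent plate, which lies on the near part of the kiln base. z up.
- vent_hole (a point): Centre of the vent hole (36 mm across) at the vent plate's surface, 50 mm from the pivot.
- cover_knob (a point): Centre of the top of the cover's knob, an upright steel pin 12 mm across, 22 mm high above the flat cover plate (54 mm round end, top 5 mm above the vent plate). The knob is over the middle of the round end, 50 mm from the pivot axis; the pin is to be pinched or pushed sideways.
- cover (a joint): Angle of the vent cover about its upright pivot, rad: 0 squarely over the hole, growing clockwise seen from above, stop at 1.7; the hole is wholly clear beyond 0.95. Stiff (0.04 N m friction): stays where it is left.
- hook_root (a point): On the swivel axis of the hook, at the height of the bar's axis (97 mm above the kiln top, 137 mm above the table). The frame turns with the hook: its x runs out along the bar, z up. The swivel boss is 19 mm across and reaches 7 mm above the bar's axis, on a 14 mm post with a 48 mm round foot.
- hook_mid (a point): Point on the bar's axis 80 mm out from the swivel axis: the middle of the hanging length.
- hook_tip (a point): Point on the bar's axis 142 mm out, at its far end. The bar is level, round, 8 mm thick; at the far end it turns upward and ends 15 mm above the bar's axis.
- hook (a joint): Angle of the hook about its upright post, rad, counter-clockwise from above, +-2.6; at 0 the bar points along the kiln base's x (away from the robot). Stiff (0.12 N m friction): stays where it is left.
- dish: Round flat terracotta catch dish, 140 mm across, 9 mm high, fixed on the kiln top to the left or right of the hook post, centre about 80 mm from the post's axis; origin under its centre.
- ledge_top (a point): Centre of the top face of the narrow white ledge, fixed on the kiln top on the other side of the post. Top face 66 mm long (its x) by 22 mm wide (its y), 40 mm above the kiln top; foot 74 x 50 mm, 10 mm high.
- conepack: Cone pack: clay bar 60 mm long (its x), 20 mm wide (its y), 14 mm high, with three small leaning cones in a row on it, 41 mm high overall; 60 g. Origin: centre of its underside. Starts on the table at the right.
- board: Thin wooden ware board on the table at the left, 360 x 180 x 10 mm, fixed; the bells start standing on it.
- bell1: Clay bell standing mouth down, 70 g, 80 mm high. Round body 33 mm across at its thick heavy lip, 40 mm high; above it a flat upright lug 34 mm wide (its y), 10 mm thick (its x), with an eye through it along x, 22 mm wide, at 42 to 72 mm height. Origin: centre of the underside. Hung, the eye's top edge rests on the bar and the bell sways a while. Two to four of bell1 to bell4 are there.
- bell1_eye (a point): Centre of the eye of bell1, 57 mm above its underside; axes as the bell's.
- bell2: Another bell, same as bell1; may be absent.
- bell2_eye (a point): Centre of the eye of bell2, 57 mm above its underside; axes as the bell's.
- bell3: Another bell, same as bell1; may be absent.
- bell3_eye (a point): Centre of the eye of bell3, 57 mm above its underside; axes as the bell's.
- bell4: Another bell, same as bell1; may be absent.
- bell4_eye (a point): Centre of the eye of bell4, 57 mm above its underside; axes as the bell's.
- bowl: Bystander: small clay bowl, 90 mm across, 45 mm high, on the table at the right. Origin under its centre.
- jar: Bystander: white jar, 52 mm across, 75 mm high, on the table at the right. Origin under its centre.
- rib: Bystander: flat wooden rib, 85 x 45 x 8 mm, on the table to the right of the cone pack. Origin under its centre.
Not all that is in view belongs to the job. What is shaped like the bell1 but turquoise is not meant.

How it is judged (in metres and radians):
On the way, in this order (a step that is already met when the one before it is completed fails the run):
1. the vent cover is swung aside so that the hole is wholly clear (value of joint cover above 1 rad), for 0.2 s.
2. the hook, still empty, points over the middle of the catch dish (horizontal distance between hook_mid and dish below 0.025 m and distance between each of bell1_eye, bell2_eye, bell3_eye, bell4_eye and hook_mid above 0.09 m), for 0.2 s.
At the end, for the whole second after the job is handed in: Vent cover open by over 1.0 rad; hook's mid point within 25 mm of the dish's centre from above; every bell present hangs (a slight sway is no matter), bar through its eye; cone pack upright on the ledge, within 15 mm lengthwise, 8 mm crosswise and 0.2 rad of it (value of joint cover above 1 rad and horizontal distance between hook_mid and dish below 0.025 m and x of bell1_eye in the frame of hook_root between 0.012 and 0.142 m and y of bell1_eye in the frame of hook_root between -0.011 and 0.011 m and z of bell1_eye in the frame of hook_root between -0.018 and -0.004 m and angle between each of bell1, bell2, bell3, bell4's own z axis and vertical below 0.4 rad and linear speed of each of bell1, bell2, bell3, bell4 below 0.15 m/s and x of bell2_eye in the frame of hook_root between 0.012 and 0.142 m and y of bell2_eye in the frame of hook_root between -0.011 and 0.011 m and z of bell2_eye in the frame of hook_root between -0.018 and -0.004 m and x of bell3_eye in the frame of hook_root between 0.012 and 0.142 m and y of bell3_eye in the frame of hook_root between -0.011 and 0.011 m and z of bell3_eye in the frame of hook_root between -0.018 and -0.004 m and x of bell4_eye in the frame of hook_root between 0.012 and 0.142 m and y of bell4_eye in the frame of hook_root between -0.011 and 0.011 m and z of bell4_eye in the frame of hook_root between -0.018 and -0.004 m and x of conepack in the frame of ledge_top between -0.015 and 0.015 m and y of conepack in the frame of ledge_top between -0.008 and 0.008 m and z of conepack in the frame of ledge_top between -0.004 and 0.004 m and angle between the x axis of conepack and the x axis of ledge_top, either way round below 0.2 rad and angle between conepack's own z axis and vertical below 0.12 rad and linear speed of conepack below 0.03 m/s); the robot touches nothing.
It fails at once if the bowl is moved by more than 40 mm (distance of bowl from where it was at the start of the episode above 0.04 m).
It fails at once if the jar is moved by more than 40 mm (distance of jar from where it was at the start of the episode above 0.04 m).
It fails at once if the rib is moved by more than 40 mm (distance of rib from where it was at the start of the episode above 0.04 m).
Of bell1, bell2, bell3, bell4 only 2 to 4 are there at a start; the rules pass over those that are not, and their reading is None.
At some moment in a run one of bell1, bell2, bell3, bell4 may be knocked a few centimetres aside while the robot is not near it.
It also fails if it takes over 210 s, if anything falls off the work surface, if the arm or the gripper's body presses on something with over 40 N, if the wrist force passes 120 N, or if a joint passes its speed limit or range.

## Working session

There is one attempt and no reset: what is moved stays moved. The work goes in short steps, Python scripts to look and compute and a tool call to move; the robot and the scene stay as the last step left them, time stands still between calls to the robot, and variables do not carry over. Pictures are saved under pics/ and viewed, at most 14 in all, crops included, and the job is handed in when it is done.

Besides the shell and the picture viewer there is one more tool, called after "Emit:" in YAML: its name, and indented under it one key for each argument. arm_command: Moves the arm, as the interface text tells. Its arguments: {"type":"object","properties":{"rows":{"type":"array"},"squeeze":{"type":"number"}},"required":["rows"]}

```bash
mkdir -p pics; cat > h.py <<'E'
import numpy as np, cv2
from workcell import env
from scipy.spatial.transform import Rotation as Ro
def grab(n):
    s=env.state(); f=env.grab_frame(n)
    f['f']=200/np.tan(np.radians(f['fov_y'])/2)
    if 'R' not in f:
        Rt=Ro.from_euler('xyz',s['ee_rot'],degrees=True).as_matrix(); T=np.array(f['T_tool_cam'])
        Rc=Rt@T[:3,:3]; c=Rt@T[:3,3]+np.array(s['ee_pos'])
        f['R']=Rc.T; f['t']=-Rc.T@c
    f['R']=np.array(f['R']);f['t']=np.array(f['t'])
    return f
def plane(f,u,v,z):
    c=-f['R'].T@f['t']; d=f['R'].T@np.array([(u-f['cx'])/f['f'],(v-f['cy'])/f['f'],1]); return c+d*(z-c[2])/d[2]
def cloud(f):
    z=f['z_map'].astype(float); v,u=np.mgrid[:400,:640]
    P=np.stack([(u-f['cx'])/f['f']*z,(v-f['cy'])/f['f']*z,z],-1)
    P=(P-f['t'])@f['R']; P[z==0]=np.nan; return P
def proj(f,X):
    p=f['R']@np.array(X,float)+f['t']; return f['cx']+f['f']*p[0]/p[2], f['cy']+f['f']*p[1]/p[2]
E
python3 - <<'E'
from h import *
for n in('top','side','wrist'):
    f=grab(n); cv2.imwrite(f'pics/{n}0.png',f['img']); print(n,f['f'],(-f['R'].T@f['t']).round(),f['R'].round(2).tolist(),(f['z_map']>0).mean())
print(env.state())
E
```

```text
top 476.0016623349803 [ 434.   45. 1579.] [[0.02, -1.0, 0.02], [-1.0, -0.02, -0.05], [0.05, -0.02, -1.0]] 0.9960625
side 437.9366693376278 [ 185. 1003. 1045.] [[-0.95, -0.33, -0.0], [-0.22, 0.62, -0.75], [0.25, -0.71, -0.66]] 0.99582421875
wrist 342.00906237006774 [179. 552. 385.] [[0.44, 0.9, -0.0], [0.86, -0.42, 0.28], [0.25, -0.12, -0.96]] 0.99625390625
{'time_s': 0.15, 'qpos': array([ 6.30248105e+01,  1.83448625e+01,  8.96890723e+01,  8.79780680e-04,
        7.20436483e+01, -1.14533222e+00]), 'qvel': array([ 0.02831989, -0.141072  , -0.21390736,  0.02182364, -0.03405611,
       -0.01922903]), 'effort': array([-8.09674759e-06, -4.12772834e+01, -2.32156044e+01,  7.28830229e-02,
        4.33495408e-02, -9.60151033e-05]), 'ee_pos': array([250.33321028, 517.19718558, 184.60570048]), 'ee_rot': array([-1.79922449e+02, -2.38716052e-03,  1.54169869e+02]), 'force': array([ 0.9766135 ,  0.55465515, -0.8906595 ]), 'torque': array([-0.02920186, -0.04593983, -0.00493167]), 'gripper_force': 0.0, 'gripper_width': 91.30753617970083}
```

View pics/top0.png

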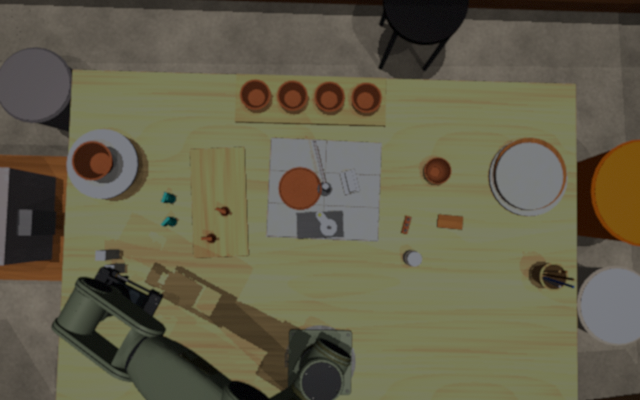

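View pics/side0.png

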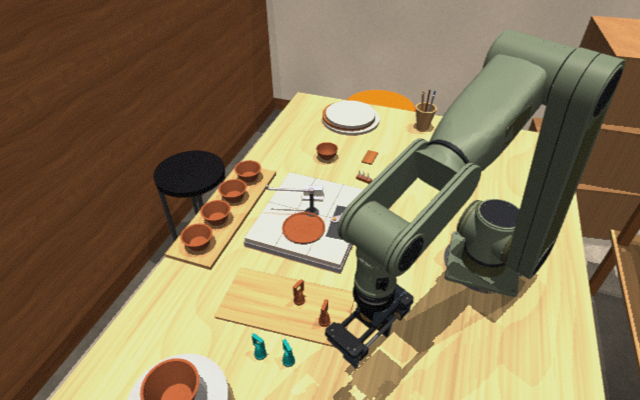

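Top view: the two terracotta bells stand on the board at (223,211) and (208,238). The turquoise look-alikes at (167,198) and (168,222) are off the board, so they are not meant. The hook post is at (325,188) with the bar pointing away to (316,140). The dish is at (300,188), the ledge at (349,181), the cover at about (325,224) and the cone pack at (406,225). I'll enlarge this next.

```bash
cat > mv.py <<'E'
# python3 mv.py x y z yaw -> delta for arm_command from current pose (commanded ~ measured)
import sys; from h import *
s=env.state(); x,y,z,yaw=map(float,sys.argv[1:5])
R=Ro.from_euler('xyz',s['ee_rot'],degrees=True).as_matrix()
d=R.T@(np.array([x,y,z])-s['ee_pos']); dy=(s['ee_rot'][2]-yaw+180)%360-180
print('pos',s['ee_pos'].round(1),'rot',s['ee_rot'].round(1),'delta',d.round(1),'roll',round(dy/5,2),'q',s['qpos'].round())
E
python3 - <<'E'
from h import *
f=grab('top')
for n,u,v,z in [('b1',223,211,80),('b2',208,238,80),('hookroot',325,188,137),('tip',316,140,137),('dish',300,188,49),('ledge',349,181,80),('vh',330,228,50),('cp',406,225,20),('jar',412,258,75),('bowl',436,171,45),('rib',450,222,8)]: print(n,plane(f,u,v,z).round())
cv2.imwrite('pics/c1.png',cv2.resize(f['img'][125:275,185:385],None,fx=4,fy=4,interpolation=2))
E
python3 mv.py 480 90 300 180
```

```text
b1 [480. 316.  80.]
b2 [394. 360.  80.]
hookroot [555.  -1. 137.]
tip [702.  30. 137.]
dish [561.  77.  49.]
ledge [584. -78.  80.]
vh [434. -22.  50.]
cp [ 450. -273.   20.]
jar [ 346. -282.   75.]
bowl [ 627. -364.   45.]
rib [ 463. -422.    8.]
pos [250.4 517.3 184.8] rot [-179.9   -0.   154.2] delta [-392.8 -284.7 -115. ] roll -5.17 q [63. 18. 90. -0. 72. -1.]
```

View pics/c1.png

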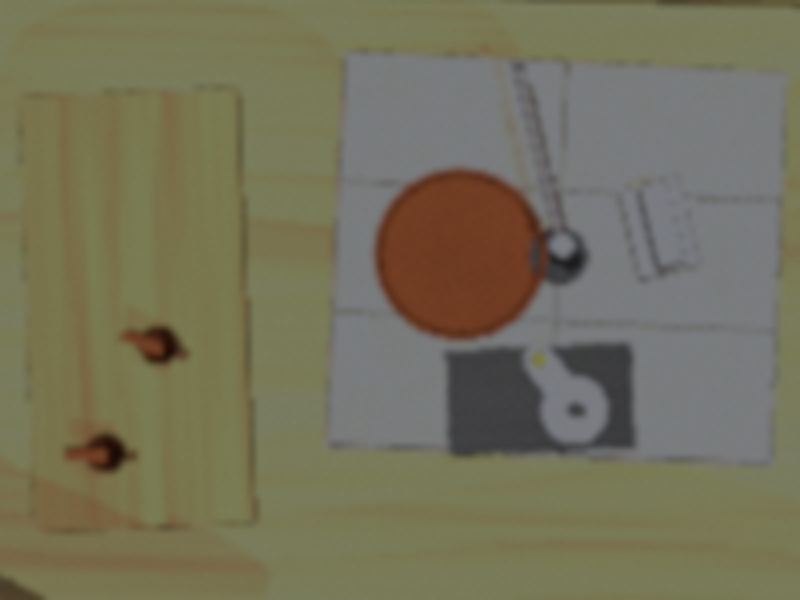

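The crop shows the pivot screw at crop (540,360), the knob at (577,410), the dish, the hook pointing away, and two bells with their lugs roughly sideways. I'll move the wrist camera over the kiln.

Emit:
arm_command:
  rows:
    - {"delta_pos": [-406,-312,-145],"roll": -5.17,"jaw": 100}
    - {"delta_pos": [-406,-312,-145],"roll": -5.17,"jaw": 100}
    - {"delta_pos": [-406,-312,-145],"roll": -5.17,"jaw": 100}
    - {"delta_pos": [-406,-312,-145],"roll": -5.17,"jaw": 100}
    - {"delta_pos": [-406,-312,-145],"roll": -5.17,"jaw": 100}
    - {"delta_pos": [-406,-312,-145],"roll": -5.17,"jaw": 100}
    - {"delta_pos": [-406,-312,-145],"roll": -5.17,"jaw": 100}
    - {"delta_pos": [-406,-312,-145],"roll": -5.17,"jaw": 100}
    - {"delta_pos": [-406,-312,-145],"roll": -5.17,"jaw": 100}
    - {"delta_pos": [-406,-312,-145],"roll": -5.17,"jaw": 100}
    - {"delta_pos": [-406,-312,-145],"roll": -5.17,"jaw": 100}
    - {"delta_pos": [-406,-312,-145],"roll": -5.17,"jaw": 100}
    - {"delta_pos": [-406,-312,-145],"roll": -5.17,"jaw": 100}
    - {"delta_pos": [-406,-312,-145],"roll": -5.17,"jaw": 100}
    - {"delta_pos": [-406,-312,-145],"roll": -5.17,"jaw": 100}
    - {"delta_pos": [-406,-312,-145],"roll": -5.17,"jaw": 100}
    - {"delta_pos": [-406,-312,-145],"roll": -5.17,"jaw": 100}

```text
time_s: 1.62
ee_pos: [479.2, 60.8, 329.7]
ee_rot: [180.0, -0.1, -179.9]
force: [-0.6, -0.0, -0.1]
gripper_width: 91.0
gripper_force: 0.0
```

```bash
python3 - <<'E'
from h import *
s=env.state();print(s['time_s'],s['ee_pos'],s['ee_rot'])
f=grab('wrist'); cv2.imwrite('pics/w1.png',f['img']); np.save('w1.npy',cloud(f))
E
```

```text
1.6167 [479.22925091  60.84270485 329.7329596 ] [ 1.79974362e+02 -7.44065186e-02 -1.79893002e+02]
```

View pics/w1.png

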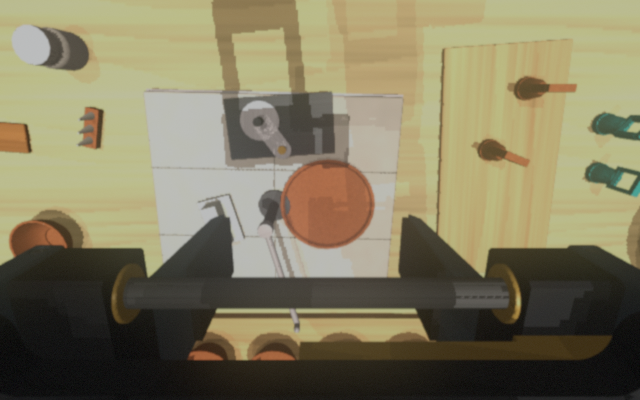

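The wrist view shows the knob at about (259,121), pivot (283,150), dish (328,203), boss (268,229), bells at (490,150) and (530,88), cone pack (90,128) and ledge around (222,215).

```bash
cat > meas.py <<'E'
from h import *
P=np.load('w1.npy')
def reg(x0,x1,y0,y1,z0,z1):
    m=(P[...,0]>x0)&(P[...,0]<x1)&(P[...,1]>y0)&(P[...,1]<y1)&(P[...,2]>z0)&(P[...,2]<z1); return P[m]
def rep(n,Q):
    if len(Q)<4: print(n,len(Q));return
    c=np.median(Q,0); r=cv2.minAreaRect(Q[:,:2].astype(np.float32)); print(n,len(Q),'med',c.round(1),'rect',np.round(r[0],1),np.round(r[1],1),round(r[2],1))
rep('kiln',reg(350,750,-170,200,36,42.5))
rep('knob',reg(400,470,-60,20,60,80))
rep('cover',reg(380,500,-80,40,46.5,52))
rep('boss',reg(530,600,-30,30,139,150))
rep('bar',reg(560,760,-60,100,130,139))
rep('dish',reg(460,660,25,170,46.5,52))
rep('ledge',reg(520,660,-140,-35,76,84))
rep('bellA',reg(430,540,260,400,78,95)); rep('bellB',reg(340,430,300,430,78,95))
rep('bellAl',reg(430,540,260,400,35,95)); rep('bellBl',reg(340,430,300,430,35,95))
rep('cone bar',reg(400,500,-310,-230,8,60));rep('cone top',reg(400,500,-310,-230,25,60))
rep('jar',reg(300,400,-330,-230,60,90))
E
python3 meas.py; python3 - <<'E'
from h import *
f=grab('top')
h=cv2.cvtColor(f['img'],cv2.COLOR_BGR2HSV)
P=cloud(f)
print('top cloud: dish',np.median(P[180:195,292:305].reshape(-1,3),0),'bar',P[150:185:5,317:325,2].max(1))
import meas
E
```

```text
kiln 24221 med [514.6 -25.1  40.7] rect [543.    4.3] [352.3 284.4] 89.1
knob 74 med [437.2 -15.7  71.3] rect [437.3 -16.2] [10.7 11.1] 46.0
cover 1631 med [445.8  -8.3  49.7] rect [447.7 -10.8] [ 83.9 100.7] 0.4
boss 324 med [566.1   3.3 143.6] rect [576.3   1.1] [49.2 18.3] 6.9
bar 41 med [613.4  16.1 138.2] rect [629.9  19.8] [140.    8.5] 12.9
dish 2088 med [557.4  87.4  47.4] rect [545.7  86.5] [122.9 168.8] 90.0
ledge 201 med [561.1 -88.   80.6] rect [563.6 -87.4] [20.6 22.6] 14.8
bellA 239 med [481.2 319.5  90.7] rect [482.1 322.4] [34.6 10.1] 68.7
bellB 282 med [394.  361.2  90.5] rect [394.  363.9] [35.2  9.5] 89.6
bellAl 484 med [480.1 315.9  77.4] rect [482.2 322.4] [25.6 33.4] 6.7
bellBl 600 med [394.  357.4  74.3] rect [393.7 363.2] [24.6 33.8] 25.0
cone bar 715 med [ 451.1 -271.1   15.3] rect [ 451.4 -274.1] [21.2 60.2] 76.9
cone top 142 med [ 453.5 -273.5   32.3] rect [ 452.7 -274. ] [ 7.1 44.3] 75.9
jar 1488 med [ 344.4 -284.8   75.4] rect [ 344.6 -288.9] [46.1 46.5] 28.2
top cloud: dish [nan nan nan] bar [140.71715126 144.0499859  137.61484185 143.98425075 147.344881
[... 333 characters left out ...]
.1 138.2] rect [629.9  19.8] [140.    8.5] 12.9
dish 2088 med [557.4  87.4  47.4] rect [545.7  86.5] [122.9 168.8] 90.0
ledge 201 med [561.1 -88.   80.6] rect [563.6 -87.4] [20.6 22.6] 14.8
bellA 239 med [481.2 319.5  90.7] rect [482.1 322.4] [34.6 10.1] 68.7
bellB 282 med [394.  361.2  90.5] rect [394.  363.9] [35.2  9.5] 89.6
bellAl 484 med [480.1 315.9  77.4] rect [482.2 322.4] [25.6 33.4] 6.7
bellBl 600 med [394.  357.4  74.3] rect [393.7 363.2] [24.6 33.8] 25.0
cone bar 715 med [ 451.1 -271.1   15.3] rect [ 451.4 -274.1] [21.2 60.2] 76.9
cone top 142 med [ 453.5 -273.5   32.3] rect [ 452.7 -274. ] [ 7.1 44.3] 75.9
jar 1488 med [ 344.4 -284.8   75.4] rect [ 344.6 -288.9] [46.1 46.5] 28.2
```

```bash
python3 - <<'E'
from h import *
P=np.load('w1.npy'); im=cv2.imread('pics/w1.png'); h=cv2.cvtColor(im,cv2.COLOR_BGR2HSV)
f=grab('wrist')
print('pivot',plane(f,283,150,50).round(1))
# screw by yellow colour near pivot
m=(h[...,1]>60)&(P[...,2]>45)&(P[...,2]<60)&(np.abs(P[...,0]-470)<25)&(np.abs(P[...,1]-5)<25)
ys,xs=np.nonzero(m);print('screw px',xs.mean(),ys.mean(),len(xs),P[m].mean(0).round(1))
# cover points angle: farthest from knob
def circ(m,z):
    c=max(cv2.findContours(m.astype(np.uint8)*255,0,1)[0],key=cv2.contourArea)[:,0]
    Q=np.array([plane(f_,u,v,z)[:2] for u,v in c]); A=np.c_[2*Q,np.ones(len(Q))]
    s=np.linalg.lstsq(A,(Q**2).sum(1),rcond=None)[0]; return s[:2].round(1),np.sqrt(s[2]+s[0]**2+s[1]**2).round(1)
f_=f
m=(h[...,0]<12)&(h[...,1]>130); m[:, :285]&=False; m[:,380:]=False; m[:155]=False;m[250:]=False
print('dish wrist',circ(m,49))
f_=grab('top'); ht=cv2.cvtColor(f_['img'],cv2.COLOR_BGR2HSV)
m=(ht[...,0]<14)&(ht[...,1]>130); m[:160]=0;m[215:]=0;m[:,:272]=0;m[:,330:]=0
print('dish top',circ(m,49))
b=(P[...,2]>142)&(P[...,2]<147)&(np.hypot(P[...,0]-560,P[...,1]-1)<30); Q=P[b]; print('boss',Q.min(0),Q.max(0))
Pt=cloud(f_); m=(Pt[...,2]>125)&(Pt[...,2]<160)&(Pt[...,0]>530)&(Pt[...,0]<730)&(np.abs(Pt[...,1]-20)<60); Q=Pt[m]; print(cv2.minAreaRect(Q[:,:2].astype('f')),len(Q)); 
m=(P[...,2]>132)&(P[...,2]<142)&(P[...,0]>580)&(P[...,0]<730)&(np.abs(P[...,1]-20)<60);Q=P[m];print('barfit',np.polyfit(Q[:,0],Q[:,1],1))
print(env.state()['qpos'])
E
python3 mv.py 437 -16 110 180
```

```text
pivot [478.1  15.4  50. ]
screw px 281.36507936507934 149.77777777777777 63 [477.1  13.3  52.5]
dish wrist (array([560.6,  81. ]), np.float64(65.1))
dish top (array([590.4,  81.5]), np.float64(42.3))
boss [551.77020501  -9.89108841 142.05918014] [589.14995463   8.4847282  146.84810154]
((645.002197265625, 19.984928131103516), (118.32020568847656, 7.816874980926514), 15.232915878295898) 105
barfit [   0.26773626 -150.06067812]
[ 5.85884032e+00  6.49669347e+00  8.46917519e+01  1.13557933e-02
  8.88313983e+01 -8.42738504e+01]
pos [479.5  60.8 330.1] rot [ 180.    -0.  -179.9] delta [ 42.6 -76.8 220.1] roll 0.03 q [  6.   6.  85.   0.  89. -84.]
```

Emit:
arm_command:
  rows:
    - {"delta_pos": [42.6,-76.8,220],"roll": 0,"jaw": 100}
    - {"delta_pos": [42.6,-76.8,220],"roll": 0,"jaw": 100}
    - {"delta_pos": [42.6,-76.8,220],"roll": 0,"jaw": 50}
    - {"delta_pos": [42.6,-76.8,220],"roll": 0,"jaw": 50}
    - {"delta_pos": [42.6,-76.8,220],"roll": 0,"jaw": 50}
    - {"delta_pos": [42.6,-76.8,220],"roll": 0,"jaw": 50}
    - {"delta_pos": [42.6,-76.8,220],"roll": 0,"jaw": 50}
    - {"delta_pos": [42.6,-76.8,276],"roll": 0,"jaw": 50}
    - {"delta_pos": [42.6,-76.8,276],"roll": 0,"jaw": 50}
    - {"delta_pos": [42.6,-76.8,276],"roll": 0,"jaw": 50}
    - {"delta_pos": [42.6,-76.8,276],"roll": 0,"jaw": 0}
    - {"delta_pos": [42.6,-76.8,276],"roll": 0,"jaw": 0}
    - {"delta_pos": [42.6,-76.8,276],"roll": 0,"jaw": 0}
    - {"delta_pos": [42.6,-76.8,276],"roll": 0,"jaw": 0}
    - {"delta_pos": [42.6,-76.8,276],"roll": 0,"jaw": 0}
    - {"delta_pos": [42.6,-76.8,276],"roll": 0,"jaw": 0}
    - {"delta_pos": [42.6,-76.8,276],"roll": 0,"jaw": 0}
    - {"delta_pos": [42.6,-76.8,276],"roll": 0,"jaw": 0}
  squeeze: 10

```text
time_s: 3.32
ee_pos: [437.5, -17.0, 54.4]
ee_rot: [180.0, 0.0, -180.0]
force: [0.7, -0.5, -0.3]
gripper_width: 0.4
gripper_force: 0.0
```

```bash
python3 - <<'E'
from h import *
f=grab('wrist'); print(proj(f,[437,-16,71]),proj(f,[478,14,50]),env.state()['gripper_width'])
P=cloud(f); m=(P[...,2]>60)&(P[...,2]<80)&(P[...,0]>370)&(P[...,0]<480)&(abs(P[...,1])<80); print(np.median(P[m],0),m.sum(),np.percentile(P[m],[5,95],axis=0))
cv2.imwrite('pics/w2.png',f['img'])
E
```

```text
(np.float64(316.8506655706747), np.float64(234.23011002647107)) (np.float64(361.24637954841984), np.float64(278.11238440143745)) 0.750830366748167
[434.36873102 -17.0696075   71.3888325 ] 52 [[431.15746678 -17.08064003  61.76750574]
 [441.8495347  -16.48735028  72.82958662]]
```

View pics/w2.png

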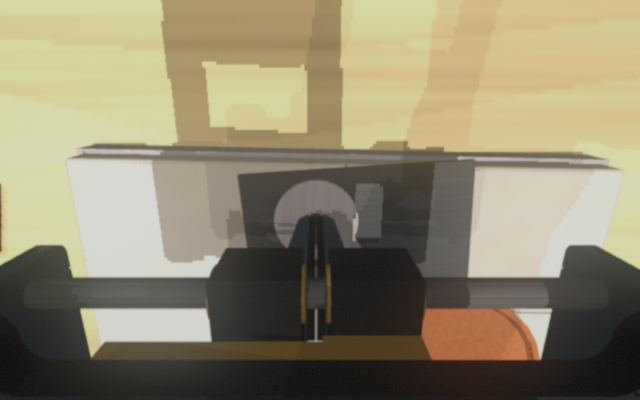

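The fingers look shut with no gap, although the cover disc is still at about (316,215). I'll lift and look again.

Emit:
arm_command:
  rows:
    - {"delta_pos": [0,0,0],"roll": 0,"jaw": 60}
    - {"delta_pos": [0,0,0],"roll": 0,"jaw": 60}
    - {"delta_pos": [0,0,0],"roll": 0,"jaw": 60}
    - {"delta_pos": [0,0,0],"roll": 0,"jaw": 60}
    - {"delta_pos": [0,0,-120],"roll": 0,"jaw": 60}
    - {"delta_pos": [0,0,-120],"roll": 0,"jaw": 60}
    - {"delta_pos": [0,0,-120],"roll": 0,"jaw": 60}
    - {"delta_pos": [0,0,-120],"roll": 0,"jaw": 60}
    - {"delta_pos": [0,0,-120],"roll": 0,"jaw": 60}

```text
time_s: 4.12
ee_pos: [438.9, -17.1, 176.2]
ee_rot: [-180.0, 0.3, -180.0]
force: [-0.6, 0.4, -0.5]
gripper_width: 54.5
gripper_force: 0.0
```

```bash
python3 - <<'E'
from h import *
print(env.state()['gripper_width'],env.state()['ee_pos'])
f=grab('wrist'); P=cloud(f); m=(P[...,2]>58)&(P[...,2]<80)&(P[...,0]>370)&(P[...,0]<490)&(abs(P[...,1])<80); print(np.median(P[m],0),m.sum(),np.percentile(P[m],[3,97],axis=0))
cv2.imwrite('pics/w3.png',f['img'])
E
```

```text
54.48245161990675 [438.87980002 -17.05763461 176.1565093 ]
[435.5211669  -16.42633909  71.37960485] 159 [[431.41344915 -21.93304084  59.72863802]
 [441.68080308 -11.81384057  73.02991733]]
```

View pics/w3.png

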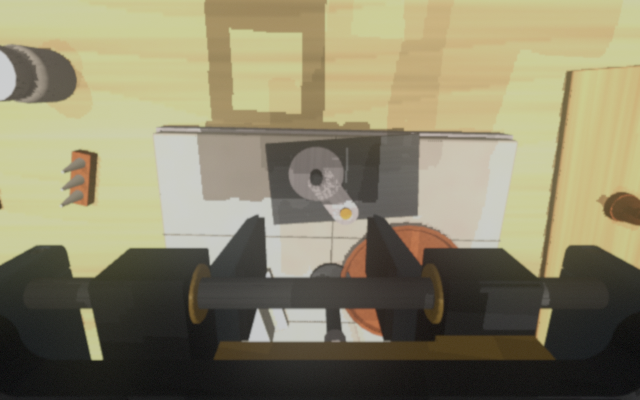

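```bash
python3 - <<'E'
from h import *
f=grab('wrist'); s=env.state()
T=np.array(f['T_tool_cam']); print(T.round(3))
# project tool points
Ti=np.linalg.inv(T)
for p in ([0,0,0],[16,0,0],[-16,0,0],[0,27,0],[16,27,0],[-16,27,0],[0,27,-19],[1,0,105],[1,0,125]):
    q=Ti@np.array(p+[1.]); print(p,(f['cx']+f['f']*q[0]/q[2]).round(),(f['cy']+f['f']*q[1]/q[2]).round(),'w2-equivalent')
P=cloud(f)
Rt=Ro.from_euler('xyz',s['ee_rot'],degrees=True).as_matrix()
tip=P[205:290,230:280]; q=(tip.reshape(-1,3)-s['ee_pos'])@Rt; q=q[q[:,2]<5]; q=q[q[:,2]>-70]
print(len(q),np.percentile(q,[1,50,99],axis=0).round(1)); 
for z in range(-60,5,10):
    k=q[(q[:,2]>z)&(q[:,2]<z+10)]; 
    if len(k): print(z,k.min(0).round(1),k.max(0).round(1))
E
```

```text
[[  -0.      -0.96    -0.281   79.705]
 [   1.      -0.       0.       0.224]
 [  -0.      -0.281    0.96  -200.221]
 [   0.       0.       0.       1.   ]]
[0, 0, 0] 315.0 224.0 w2-equivalent
[16, 0, 0] 315.0 200.0 w2-equivalent
[-16, 0, 0] 315.0 248.0 w2-equivalent
[0, 27, 0] 358.0 224.0 w2-equivalent
[16, 27, 0] 359.0 200.0 w2-equivalent
[-16, 27, 0] 357.0 248.0 w2-equivalent
[0, 27, -19] 362.0 237.0 w2-equivalent
[1, 0, 105] 315.0 181.0 w2-equivalent
[1, 0, 125] 315.0 176.0 w2-equivalent
1315 [[-14.1 -36.9 -69.5]
 [ 14.9 -27.6 -52.2]
 [ 17.1 -27.  -31.2]]
-60 [ -8.1 -37.7 -60. ] [ 17.4 -27.  -50. ]
-50 [-13.8 -37.  -50. ] [ 17.3 -27.  -40. ]
-40 [-17.5 -35.9 -40. ] [ 17.1 -27.  -30.3]
-30 [-14.5 -32.7 -30. ] [ 15.9 -27.5 -29.4]
```

The depth image puts the visible fingertips about 30 mm short of the stated TCP (tool z = -30). That explains closing above the 71 mm pin top. I'll check the offset and then touch down gently.

```bash
python3 -c "
from h import *
print(env.grip_point_offset)"; python3 mv.py 437 -16.5 52 180
```

```text
18.8
pos [436.5 -16.9 173.2] rot [ 1.8e+02 -1.0e-01 -1.8e+02] delta [ -0.8   0.4 121.2] roll 0.0 q [ -4.   6. 107.   0.  66. -94.]
```

Emit:
arm_command:
  rows:
    - {"delta_pos": [-0.8,0.4,118],"roll": 0,"jaw": 60}
    - {"delta_pos": [-0.8,0.4,118],"roll": 0,"jaw": 60}
    - {"delta_pos": [-0.8,0.4,118],"roll": 0,"jaw": 60}
    - {"delta_pos": [-0.8,0.4,118],"roll": 0,"jaw": 60}
    - {"delta_pos": [-0.8,0.4,118],"roll": 0,"jaw": 60}
    - {"delta_pos": [-0.8,0.4,122],"roll": 0,"jaw": 60}
    - {"delta_pos": [-0.8,0.4,124],"roll": 0,"jaw": 60}
    - {"delta_pos": [-0.8,0.4,126],"roll": 0,"jaw": 60}
    - {"delta_pos": [-0.8,0.4,126],"roll": 0,"jaw": 60}

```text
time_s: 4.97
ee_pos: [438.9, -16.6, 49.1]
ee_rot: [-180.0, 0.1, -180.0]
force: [0.1, -0.3, 0.1]
gripper_width: 54.3
gripper_force: 0.0
```

Emit:
arm_command:
  rows:
    - {"delta_pos": [0,0,1],"roll": 0,"jaw": 60}
    - {"delta_pos": [0,0,2],"roll": 0,"jaw": 60}
    - {"delta_pos": [0,0,3],"roll": 0,"jaw": 60}
    - {"delta_pos": [0,0,3],"roll": 0,"jaw": 60}

```text
time_s: 5.3
ee_pos: [438.2, -16.5, 45.2]
ee_rot: [180.0, 0.0, -180.0]
force: [-0.3, -0.3, 0.1]
gripper_width: 54.8
gripper_force: 0.0
```

Emit:
arm_command:
  rows:
    - {"delta_pos": [0,0,1.5],"roll": 0,"jaw": 60}
    - {"delta_pos": [0,0,3],"roll": 0,"jaw": 60}
    - {"delta_pos": [0,0,4],"roll": 0,"jaw": 60}
    - {"delta_pos": [0,0,4],"roll": 0,"jaw": 60}

```text
time_s: 5.63
ee_pos: [438.1, -16.6, 40.9]
ee_rot: [180.0, -0.0, -180.0]
force: [0.2, 0.5, 0.0]
gripper_width: 55.0
gripper_force: 0.0
```

No contact at 40.9 mm, which is below the plate surface, so the real tips are about 30 mm above the reported TCP. I'll go down to 24 mm (tips at about 54) and close on the pin.

Emit:
arm_command:
  rows:
    - {"delta_pos": [0,0,5],"roll": 0,"jaw": 60}
    - {"delta_pos": [0,0,10],"roll": 0,"jaw": 60}
    - {"delta_pos": [0,0,14],"roll": 0,"jaw": 60}
    - {"delta_pos": [0,0,16],"roll": 0,"jaw": 60}
    - {"delta_pos": [0,0,16],"roll": 0,"jaw": 0}
    - {"delta_pos": [0,0,16],"roll": 0,"jaw": 0}
    - {"delta_pos": [0,0,16],"roll": 0,"jaw": 0}
    - {"delta_pos": [0,0,16],"roll": 0,"jaw": 0}
    - {"delta_pos": [0,0,16],"roll": 0,"jaw": 0}
    - {"delta_pos": [0,0,16],"roll": 0,"jaw": 0}
    - {"delta_pos": [0,0,16],"roll": 0,"jaw": 0}
    - {"delta_pos": [0,0,16],"roll": 0,"jaw": 0}
  squeeze: 10

```text
time_s: 6.63
ee_pos: [438.2, -16.6, 25.3]
ee_rot: [-180.0, 0.0, -180.0]
force: [0.0, -0.5, 1.5]
gripper_width: 11.5
gripper_force: 10.0
```

Emit:
arm_command:
  rows:
    - {"delta_pos": [2.5,4],"roll": 0,"jaw": 0}

```text
schema error: expected 3 numbers
```

Emit:
arm_command:
  rows:
    - {"delta_pos": [2.4,3.7,0],"roll": 0,"jaw": 0}
    - {"delta_pos": [4.5,7.5,0],"roll": 0,"jaw": 0}
    - {"delta_pos": [6.2,11.5,0],"roll": 0,"jaw": 0}
    - {"delta_pos": [7.7,15.6,0],"roll": 0,"jaw": 0}
    - {"delta_pos": [8.7,20,0],"roll": 0,"jaw": 0}
    - {"delta_pos": [9.5,24.2,0],"roll": 0,"jaw": 0}
    - {"delta_pos": [9.8,28.5,0],"roll": 0,"jaw": 0}
    - {"delta_pos": [9.7,32.9,0],"roll": 0,"jaw": 0}
    - {"delta_pos": [9.3,37.2,0],"roll": 0,"jaw": 0}
    - {"delta_pos": [8.5,41.5,0],"roll": 0,"jaw": 0}
    - {"delta_pos": [7.2,45.7,0],"roll": 0,"jaw": 0}
    - {"delta_pos": [5.7,49.8,0],"roll": 0,"jaw": 0}
    - {"delta_pos": [3.7,53.8,0],"roll": 0,"jaw": 0}
    - {"delta_pos": [1.6,57.5,0],"roll": 0,"jaw": 0}
    - {"delta_pos": [-1.5,61.7,0],"roll": 0,"jaw": 0}
    - {"delta_pos": [-1.5,61.7,0],"roll": 0,"jaw": 0}
    - {"delta_pos": [-1.5,61.7,0],"roll": 0,"jaw": 0}

```text
time_s: 8.05
ee_pos: [440.3, 45.9, 25.2]
ee_rot: [179.9, 0.0, -180.0]
force: [-1.0, 1.9, -2.6]
gripper_width: 11.5
gripper_force: 10.0
```

Emit:
arm_command:
  rows:
    - {"delta_pos": [0,0,0],"roll": 0,"jaw": 60}
    - {"delta_pos": [0,0,0],"roll": 0,"jaw": 60}
    - {"delta_pos": [0,0,0],"roll": 0,"jaw": 60}
    - {"delta_pos": [0,0,0],"roll": 0,"jaw": 60}
    - {"delta_pos": [0,0,-200],"roll": 0,"jaw": 60}
    - {"delta_pos": [0,0,-200],"roll": 0,"jaw": 60}
    - {"delta_pos": [0,0,-200],"roll": 0,"jaw": 60}
    - {"delta_pos": [0,0,-200],"roll": 0,"jaw": 60}
    - {"delta_pos": [0,0,-200],"roll": 0,"jaw": 60}
    - {"delta_pos": [0,0,-200],"roll": 0,"jaw": 60}
    - {"delta_pos": [0,0,-200],"roll": 0,"jaw": 60}

```text
time_s: 8.97
ee_pos: [441.0, 45.1, 227.3]
ee_rot: [180.0, 0.3, -180.0]
force: [-0.2, 0.2, 0.4]
gripper_width: 54.9
gripper_force: 0.0
```

```bash
python3 mv.py 653 24.6 220 15; python3 - <<'E'
from h import *
f=grab('wrist'); P=cloud(f); m=(P[...,2]>58)&(P[...,2]<80)&(P[...,0]>370)&(P[...,0]<490)&(abs(P[...,1])<80); print('knob',np.percentile(P[m],[3,50,97],axis=0).round(1))
E
```

```text
pos [441.   45.1 227.3] rot [ 180.     0.3 -180. ] delta [-211.9  -20.6    8.5] roll 33.0 q [  4.   5. 101.   0.  74. -86.]
knob [[434.   40.6  60.9]
 [438.5  45.9  71.5]
 [444.5  51.2  73.4]]
```

Emit:
arm_command:
  rows:
    - {"delta_pos": [-212,-20.6,0],"roll": 33,"jaw": 60}
    - {"delta_pos": [-212,-20.6,0],"roll": 33,"jaw": 60}
    - {"delta_pos": [-212,-20.6,0],"roll": 33,"jaw": 60}
    - {"delta_pos": [-212,-20.6,0],"roll": 33,"jaw": 60}
    - {"delta_pos": [-212,-20.6,0],"roll": 33,"jaw": 60}
    - {"delta_pos": [-212,-20.6,0],"roll": 33,"jaw": 60}
    - {"delta_pos": [-212,-20.6,0],"roll": 33,"jaw": 60}
    - {"delta_pos": [-212,-20.6,0],"roll": 33,"jaw": 60}
    - {"delta_pos": [-212,-20.6,0],"roll": 33,"jaw": 60}
    - {"delta_pos": [-212,-20.6,0],"roll": 33,"jaw": 60}
    - {"delta_pos": [-212,-20.6,0],"roll": 33,"jaw": 60}
    - {"delta_pos": [-212,-20.6,0],"roll": 33,"jaw": 60}
    - {"delta_pos": [-212,-20.6,0],"roll": 33,"jaw": 60}
    - {"delta_pos": [-212,-20.6,0],"roll": 33,"jaw": 60}
    - {"delta_pos": [-212,-20.6,0],"roll": 33,"jaw": 60}
    - {"delta_pos": [-212,-20.6,0],"roll": 33,"jaw": 60}
    - {"delta_pos": [-212,-20.6,0],"roll": 33,"jaw": 60}
    - {"delta_pos": [-212,-20.6,0],"roll": 33,"jaw": 60}
    - {"delta_pos": [-212,-20.6,0],"roll": 33,"jaw": 60}
    - {"delta_pos": [-212,-20.6,0],"roll": 33,"jaw": 60}

```text
time_s: 10.68
ee_pos: [650.6, 24.5, 222.3]
ee_rot: [-179.8, 0.2, 36.4]
force: [-0.4, -0.6, -0.9]
gripper_width: 54.7
gripper_force: 0.0
```

```bash
python3 mv.py 653 24.6 227 15; python3 - <<'E'
from h import *
f=grab('wrist'); P=cloud(f)
m=(P[...,2]>128)&(P[...,2]<143)&(P[...,0]>580)&(P[...,0]<720)&(np.abs(P[...,1]-20)<60);Q=P[m];print(len(Q),np.percentile(Q,[5,95],axis=0).round(1));print('barfit',np.polyfit(Q[:,0],Q[:,1],1))
m=(P[...,2]>38)&(P[...,2]<60)&(P[...,1]>10)&(P[...,1]<160)&(P[...,0]>480)
h=cv2.cvtColor(f['img'],cv2.COLOR_BGR2HSV); m&=(h[...,0]<14)&(h[...,1]>110); Q=P[m];print('dish',np.percentile(Q,[1,50,99],axis=0).round(1))
E
```

```text
pos [650.6  24.5 222.3] rot [-179.8    0.2   36.4] delta [ 1.9  1.3 -4.7] roll 4.28 q [ 1. 24. 75.  0. 81. 55.]
1183 [[586.9   6.2 138.8]
 [690.   35.3 142.4]]
barfit [   0.2691082  -151.31131789]
dish [[495.9  13.6  44.1]
 [568.5  86.8  46.1]
 [838.6 143.4  52. ]]
```

Emit:
arm_command:
  rows:
    - {"delta_pos": [2,1,0],"roll": 4.28,"jaw": 60}
    - {"delta_pos": [2,1,0],"roll": 4.28,"jaw": 60}
    - {"delta_pos": [2,1,0],"roll": 4.28,"jaw": 60}
    - {"delta_pos": [2,1,0],"roll": 4.28,"jaw": 60}
    - {"delta_pos": [2,1,130],"roll": 4.28,"jaw": 60}
    - {"delta_pos": [2,1,130],"roll": 4.28,"jaw": 60}
    - {"delta_pos": [2,1,130],"roll": 4.28,"jaw": 60}
    - {"delta_pos": [2,1,130],"roll": 4.28,"jaw": 60}
    - {"delta_pos": [2,1,130],"roll": 4.28,"jaw": 60}
    - {"delta_pos": [2,1,130],"roll": 4.28,"jaw": 60}
    - {"delta_pos": [2,1,130],"roll": 4.28,"jaw": 0}
    - {"delta_pos": [2,1,130],"roll": 4.28,"jaw": 0}
    - {"delta_pos": [2,1,130],"roll": 4.28,"jaw": 0}
    - {"delta_pos": [2,1,130],"roll": 4.28,"jaw": 0}
    - {"delta_pos": [2,1,130],"roll": 4.28,"jaw": 0}
    - {"delta_pos": [2,1,130],"roll": 4.28,"jaw": 0}
    - {"delta_pos": [2,1,130],"roll": 4.28,"jaw": 0}
    - {"delta_pos": [2,1,130],"roll": 4.28,"jaw": 0}
  squeeze: 6

```text
time_s: 12.23
ee_pos: [654.0, 24.9, 95.4]
ee_rot: [180.0, -0.0, 15.4]
force: [0.1, -0.1, 1.1]
gripper_width: 7.9
gripper_force: 6.0
```

```bash
python3 - <<'E'
from h import *
s=env.state(); print(s['ee_pos'],s['ee_rot'],s['gripper_width'],s['gripper_force'],s['force'])
R=Ro.from_euler('xyz',s['ee_rot'],degrees=True).as_matrix()
c=np.array([561.2,-.3]); p=s['ee_pos'][:2]-c; r=np.hypot(*p); a0=np.arctan2(p[1],p[0]); print(r,np.degrees(a0))
a1=np.radians(90.3)
for k in range(1,19):
    a=a0+(a1-a0)*k/18; w=np.array([*(c+r*np.array([np.cos(a),np.sin(a)])-s['ee_pos'][:2]),0]); d=R.T@w
    print('{"delta_pos": [%.1f, %.1f, 0], "roll": %.2f, "jaw": 0}, '%(d[0],d[1],-np.degrees(a-a0)/5),end='')
E
```

```text
[654.00999453  24.88066213  95.35854027] [ 1.79986364e+02 -8.81598226e-03  1.53923683e+01] 7.918119934981945 6.000776588916779 [ 0.10381646 -0.10577019  1.06119204]
96.16527870933079 15.17972955103947
{"delta_pos": [-0.2, -7.0, 0], "roll": -0.83, "jaw": 0}, {"delta_pos": [-1.0, -14.0, 0], "roll": -1.67, "jaw": 0}, {"delta_pos": [-2.2, -20.9, 0], "roll": -2.50, "jaw": 0}, {"delta_pos": [-4.0, -27.6, 0], "roll": -3.34, "jaw": 0}, {"delta_pos": [-6.2, -34.3, 0], "roll": -4.17, "jaw": 0}, {"delta_pos": [-8.9, -40.7, 0], "roll": -5.01, "jaw": 0}, {"delta_pos": [-12.1, -47.0, 0], "roll": -5.84, "jaw": 0}, {"delta_pos": [-15.7, -53.0, 0], "roll": -6.68, "jaw": 0}, {"delta_pos": [-19.7, -58.7, 0], "roll": -7.51, "jaw": 0}, {"delta_pos": [-24.2, -64.1, 0], "roll": -8.35, "jaw": 0}, {"delta_pos": [-29.0, -69.2, 0], "roll": -9.18, "jaw": 0}, {"delta_pos": [-34.2, -73.9, 0], "roll": -10.02, "jaw": 0}, {"delta_pos": [-39.7, -78.2, 0], "roll": -10.85, "jaw": 0}, {"delta_pos": [-45.5, -82.1, 0], "roll": -11.69, "jaw": 0}, {"delta_pos": [-51.6, -85.6, 0], "roll": -12.52, "jaw": 0}, {"delta_pos": [-57.9, -88.6, 0], "roll": -13.35, "jaw": 0}, {"delta_pos": [-64.4, -91.1, 0], "roll": -14.19, "jaw": 0}, {"delta_pos": [-71.1, -93.2, 0], "roll": -15.02, "jaw": 0},
```

Emit:
arm_command:
  rows:
    - {"delta_pos": [-0.2,-7.0,0],"roll": -0.83,"jaw": 0}
    - {"delta_pos": [-1.0,-14.0,0],"roll": -1.67,"jaw": 0}
    - {"delta_pos": [-2.2,-20.9,0],"roll": -2.5,"jaw": 0}
    - {"delta_pos": [-4.0,-27.6,0],"roll": -3.34,"jaw": 0}
    - {"delta_pos": [-6.2,-34.3,0],"roll": -4.17,"jaw": 0}
    - {"delta_pos": [-8.9,-40.7,0],"roll": -5.01,"jaw": 0}
    - {"delta_pos": [-12.1,-47.0,0],"roll": -5.84,"jaw": 0}
    - {"delta_pos": [-15.7,-53.0,0],"roll": -6.68,"jaw": 0}
    - {"delta_pos": [-19.7,-58.7,0],"roll": -7.51,"jaw": 0}
    - {"delta_pos": [-24.2,-64.1,0],"roll": -8.35,"jaw": 0}
    - {"delta_pos": [-29.0,-69.2,0],"roll": -9.18,"jaw": 0}
    - {"delta_pos": [-34.2,-73.9,0],"roll": -10.02,"jaw": 0}
    - {"delta_pos": [-39.7,-78.2,0],"roll": -10.85,"jaw": 0}
    - {"delta_pos": [-45.5,-82.1,0],"roll": -11.69,"jaw": 0}
    - {"delta_pos": [-51.6,-85.6,0],"roll": -12.52,"jaw": 0}
    - {"delta_pos": [-57.9,-88.6,0],"roll": -13.35,"jaw": 0}
    - {"delta_pos": [-64.4,-91.1,0],"roll": -14.19,"jaw": 0}
    - {"delta_pos": [-71.1,-93.2,0],"roll": -15.02,"jaw": 0}
    - {"delta_pos": [-71.1,-93.2,0],"roll": -15.02,"jaw": 0}
    - {"delta_pos": [-71.1,-93.2,0],"roll": -15.02,"jaw": 0}

```text
time_s: 13.9
ee_pos: [560.4, 95.3, 95.4]
ee_rot: [-180.0, 0.1, 90.4]
force: [-1.3, -4.5, 1.2]
gripper_width: 7.8
gripper_force: 6.0
```

Emit:
arm_command:
  rows:
    - {"delta_pos": [0,0,0],"roll": 0,"jaw": 60}
    - {"delta_pos": [0,0,0],"roll": 0,"jaw": 60}
    - {"delta_pos": [0,0,0],"roll": 0,"jaw": 60}
    - {"delta_pos": [0,0,0],"roll": 0,"jaw": 60}
    - {"delta_pos": [0,0,-150],"roll": 0,"jaw": 60}
    - {"delta_pos": [0,0,-150],"roll": 0,"jaw": 60}
    - {"delta_pos": [0,0,-150],"roll": 0,"jaw": 60}
    - {"delta_pos": [0,0,-150],"roll": 0,"jaw": 60}
    - {"delta_pos": [0,0,-150],"roll": 0,"jaw": 60}
    - {"delta_pos": [0,0,-150],"roll": 0,"jaw": 60}

```text
time_s: 14.73
ee_pos: [561.5, 96.3, 246.9]
ee_rot: [179.8, -0.1, 90.5]
force: [-0.3, -0.7, -0.6]
gripper_width: 54.7
gripper_force: 0.0
```

```bash
python3 mv.py 482 322 150 -21; python3 - <<'E'
from h import *
f=grab('wrist'); P=cloud(f); cv2.imwrite('pics/w4.png',f['img'])
m=(P[...,2]>128)&(P[...,2]<142.5)&(abs(P[...,0]-560)<30)&(P[...,1]>15)&(P[...,1]<135);Q=P[m];print(len(Q),np.percentile(Q,[5,50,95],axis=0).round(1));print('bar x(y)',np.polyfit(Q[:,1],Q[:,0],1))
m=(P[...,2]>145)&(P[...,2]<155)&(abs(P[...,0]-560)<20)&(P[...,1]>115)&(P[...,1]<165);print('tip',P[m].mean(0) if m.any() else 0)
h=cv2.cvtColor(f['img'],cv2.COLOR_BGR2HSV)
m=(abs(P[...,2]-48)<4)&(h[...,0]<14)&(h[...,1]>100)&(abs(P[...,0]-560)<90)&(P[...,1]>0)&(P[...,1]<170); Q=P[m].astype('f');print('dish',cv2.minEnclosingCircle(Q[:,:2]),np.percentile(Q,[.5,99.5],axis=0))
E
```

```text
pos [561.5  96.3 246.9] rot [ 1.798e+02 -1.000e-01  9.050e+01] delta [226.2 -78.1  96.8] roll 22.29 q [ 9. 16. 84.  0. 80.  8.]
1017 [[556.8  22.2 138.3]
 [560.7  78.4 140.9]
 [564.4 129.3 142.2]]
bar x(y) [-8.83990627e-03  5.61311284e+02]
tip [559.99097753 141.58239499 151.34742708]Traceback (most recent call last):
  File "<stdin>", line 6, in <module>
cv2.error: OpenCV(4.12.0) /io/opencv/modules/imgproc/src/shapedescr.cpp:201: error: (-215:Assertion failed) count >= 0 && (depth == CV_32F || depth == CV_32S) in function 'minEnclosingCircle'
```

View pics/w4.png

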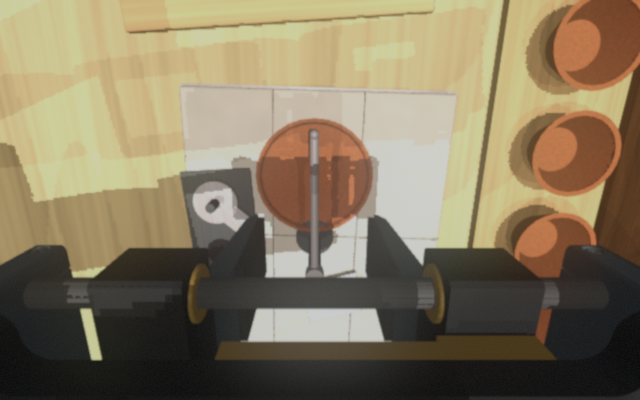

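The hook points over the middle of the dish: its bar runs from (315,270) to (315,133), with the dish centre at (315,175). Now bell A.

```bash
python3 mv.py 482 322 230 158.7
```

```text
pos [560.5  96.1 244.9] rot [-180.    -0.    90.5] delta [226.5 -76.6  15. ] roll -13.65 q [ 9. 16. 84.  0. 80.  8.]
```

Emit:
arm_command:
  rows:
    - {"delta_pos": [226.5,-76.6,15],"roll": -13.65,"jaw": 60}
    - {"delta_pos": [226.5,-76.6,15],"roll": -13.65,"jaw": 60}
    - {"delta_pos": [226.5,-76.6,15],"roll": -13.65,"jaw": 60}
    - {"delta_pos": [226.5,-76.6,15],"roll": -13.65,"jaw": 60}
    - {"delta_pos": [226.5,-76.6,15],"roll": -13.65,"jaw": 60}
    - {"delta_pos": [226.5,-76.6,15],"roll": -13.65,"jaw": 60}
    - {"delta_pos": [226.5,-76.6,15],"roll": -13.65,"jaw": 60}
    - {"delta_pos": [226.5,-76.6,15],"roll": -13.65,"jaw": 60}
    - {"delta_pos": [226.5,-76.6,15],"roll": -13.65,"jaw": 60}
    - {"delta_pos": [226.5,-76.6,15],"roll": -13.65,"jaw": 60}
    - {"delta_pos": [226.5,-76.6,15],"roll": -13.65,"jaw": 60}
    - {"delta_pos": [226.5,-76.6,15],"roll": -13.65,"jaw": 60}
    - {"delta_pos": [226.5,-76.6,15],"roll": -13.65,"jaw": 60}

```text
time_s: 15.87
ee_pos: [481.7, 321.6, 229.0]
ee_rot: [-179.9, -0.1, 158.6]
force: [-0.6, 1.0, -0.1]
gripper_width: 55.1
gripper_force: 0.0
```

```bash
cat > bells.py <<'E'
from h import *
f=grab('wrist'); P=cloud(f); print(env.state()['time_s'])
h=cv2.cvtColor(f['img'],cv2.COLOR_BGR2HSV)
m=((P[...,2]>80)&(P[...,2]<97)&(P[...,0]>300)&(P[...,0]<600)&(P[...,1]>200)&(P[...,1]<520)).astype(np.uint8)
n,l,st,_=cv2.connectedComponentsWithStats(m)
for i in range(1,n):
    if st[i,4]<40: continue
    Q=P[l==i]; print(st[i,:2],st[i,4],np.round(cv2.minAreaRect(Q[:,:2].astype('f'))[0],1),np.round(cv2.minAreaRect(Q[:,:2].astype('f'))[1:][0],1),round(cv2.minAreaRect(Q[:,:2].astype('f'))[2],1),'z',np.median(Q[:,2]).round(1),'bgr',f['img'][l==i].mean(0).round())
E
python3 bells.py
```

```text
15.9167
[459  53] 322 [444.4 496.5] [10.4 33.6] 49.8 z 80.9 bgr [166. 183. 103.]
[306  61] 417 [393.6 364.4] [33.9 10. ] 89.7 z 90.7 bgr [ 74. 116. 174.]
[489 126] 265 [519.6 503.2] [10.3 33.4] 72.3 z 81.0 bgr [162. 179. 101.]
[301 167] 375 [482.  323.5] [33.9  9.6] 68.8 z 90.5 bgr [ 49.  78. 112.]
```

Emit:
arm_command:
  rows:
    - {"delta_pos": [0.3,1.7,120],"roll": 0,"jaw": 65}
    - {"delta_pos": [0.3,1.7,120],"roll": 0,"jaw": 65}
    - {"delta_pos": [0.3,1.7,120],"roll": 0,"jaw": 65}
    - {"delta_pos": [0.3,1.7,120],"roll": 0,"jaw": 65}
    - {"delta_pos": [0.3,1.7,150],"roll": 0,"jaw": 65}
    - {"delta_pos": [0.3,1.7,175],"roll": 0,"jaw": 65}
    - {"delta_pos": [0.3,1.7,190],"roll": 0,"jaw": 65}
    - {"delta_pos": [0.3,1.7,201],"roll": 0,"jaw": 65}
    - {"delta_pos": [0.3,1.7,201],"roll": 0,"jaw": 65}
    - {"delta_pos": [0.3,1.7,201],"roll": 0,"jaw": 0}
    - {"delta_pos": [0.3,1.7,201],"roll": 0,"jaw": 0}
    - {"delta_pos": [0.3,1.7,201],"roll": 0,"jaw": 0}
    - {"delta_pos": [0.3,1.7,201],"roll": 0,"jaw": 0}
    - {"delta_pos": [0.3,1.7,201],"roll": 0,"jaw": 0}
    - {"delta_pos": [0.3,1.7,201],"roll": 0,"jaw": 0}
    - {"delta_pos": [0.3,1.7,201],"roll": 0,"jaw": 0}
  squeeze: 15

```text
time_s: 17.25
ee_pos: [483.1, 323.7, 30.3]
ee_rot: [179.9, 0.1, 158.7]
force: [-1.4, -0.9, 7.1]
gripper_width: 33.9
gripper_force: 15.0
```

Emit:
arm_command:
  rows:
    - {"delta_pos": [0,0,-20],"roll": 0,"jaw": 0}
    - {"delta_pos": [0,0,-50],"roll": 0,"jaw": 0}
    - {"delta_pos": [0,0,-80],"roll": 0,"jaw": 0}
    - {"delta_pos": [0,0,-100],"roll": 0,"jaw": 0}
    - {"delta_pos": [0,0,-100],"roll": 0,"jaw": 0}
    - {"delta_pos": [0,0,-100],"roll": 0,"jaw": 0}

```text
time_s: 17.75
ee_pos: [482.7, 323.8, 129.7]
ee_rot: [179.9, 0.1, 158.7]
force: [0.2, 0.1, -0.6]
gripper_width: 34.2
gripper_force: 15.0
```

```bash
python3 mv.py 560.5 215 130 90.5
```

```text
pos [482.7 323.8 129.7] rot [1.799e+02 1.000e-01 1.587e+02] delta [-111.9  -73.2   -0.3] roll 13.65 q [ 33.  21.  94.   0.  65. -36.]
```

Emit:
arm_command:
  rows:
    - {"delta_pos": [-20,-13,0],"roll": 1.3,"jaw": 0}
    - {"delta_pos": [-40,-26,0],"roll": 2.6,"jaw": 0}
    - {"delta_pos": [-60,-39,0],"roll": 4,"jaw": 0}
    - {"delta_pos": [-80,-52,0],"roll": 5.4,"jaw": 0}
    - {"delta_pos": [-100,-65,0],"roll": 6.8,"jaw": 0}
    - {"delta_pos": [-112,-73.2,0],"roll": 8.2,"jaw": 0}
    - {"delta_pos": [-112,-73.2,0],"roll": 9.6,"jaw": 0}
    - {"delta_pos": [-112,-73.2,0],"roll": 11,"jaw": 0}
    - {"delta_pos": [-112,-73.2,0],"roll": 12.3,"jaw": 0}
    - {"delta_pos": [-112,-73.2,0],"roll": 13.65,"jaw": 0}
    - {"delta_pos": [-112,-73.2,0],"roll": 13.65,"jaw": 0}
    - {"delta_pos": [-112,-73.2,0],"roll": 13.65,"jaw": 0}
    - {"delta_pos": [-112,-73.2,0],"roll": 13.65,"jaw": 0}

```text
time_s: 18.83
ee_pos: [559.6, 214.5, 128.0]
ee_rot: [-179.9, 0.0, 90.6]
force: [0.1, 0.4, -0.2]
gripper_width: 34.2
gripper_force: 15.0
```

```bash
python3 mv.py 560.5 165 106 90.5; python3 - <<'E'
from h import *
f=grab('wrist'); s=env.state(); cv2.imwrite('pics/w5.png',f['img']); P=cloud(f)
m=(P[...,2]>100)&(P[...,2]<215)&(abs(P[...,0]-560)<60)&(abs(P[...,1]-215)<25);Q=P[m]
h=cv2.cvtColor(f['img'],cv2.COLOR_BGR2HSV); mm=m&(h[...,0]<14)&(h[...,1]>90); Q=P[mm]; print(len(Q),np.percentile(Q,[1,50,99],axis=0).round(1))
t=Q[Q[:,2]>Q[:,2].max()-10]; print(cv2.minAreaRect(t[:,:2].astype('f')))
g=grab('side'); u,v=map(int,proj(g,s['ee_pos'])); cv2.imwrite('pics/s5.png',cv2.resize(g['img'][v-100:v+80,u-110:u+110],None,fx=3,fy=3,interpolation=2))
E
```

```text
pos [559.6 214.5 128. ] rot [-179.9    0.    90.6] delta [-49.5   0.4  22. ] roll 0.02 q [20. 23. 91.  0. 66. 19.]
5016 [[541.  199.6 117.3]
 [559.3 219.9 169.2]
 [579.2 230.5 213.7]]
((559.849365234375, 214.47964477539062), (40.21577835083008, 32.78109359741211), 0.995963454246521)
```

View pics/s5.png

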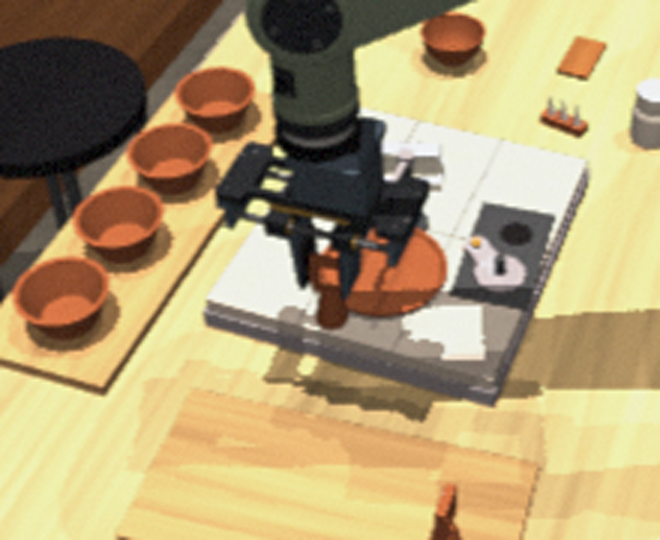

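The bell hangs upright between the fingers, and the vent hole is seen clear at (517,235). I'll slide it past the hook tip.

Emit:
arm_command:
  rows:
    - {"delta_pos": [0,0.4,22],"roll": 0,"jaw": 0}
    - {"delta_pos": [0,0.4,22],"roll": 0,"jaw": 0}
    - {"delta_pos": [-15,0.4,22],"roll": 0,"jaw": 0}
    - {"delta_pos": [-30,0.4,22],"roll": 0,"jaw": 0}
    - {"delta_pos": [-42,0.4,22],"roll": 0,"jaw": 0}
    - {"delta_pos": [-52,0.4,22],"roll": 0,"jaw": 0}
    - {"delta_pos": [-60,0.4,22],"roll": 0,"jaw": 0}
    - {"delta_pos": [-66,0.4,22],"roll": 0,"jaw": 0}
    - {"delta_pos": [-72,0.4,22],"roll": 0,"jaw": 0}
    - {"delta_pos": [-78,0.4,22],"roll": 0,"jaw": 0}
    - {"delta_pos": [-84,0.4,22],"roll": 0,"jaw": 0}
    - {"delta_pos": [-84,0.4,22],"roll": 0,"jaw": 0}
    - {"delta_pos": [-84,0.4,22],"roll": 0,"jaw": 0}

```text
time_s: 20.02
ee_pos: [561.5, 130.6, 107.2]
ee_rot: [180.0, -0.0, 90.5]
force: [0.4, 0.2, -0.4]
gripper_width: 33.9
gripper_force: 15.0
```

Emit:
arm_command:
  rows:
    - {"delta_pos": [-12,0,0],"roll": 0,"jaw": 0}
    - {"delta_pos": [-25,0,0],"roll": 0,"jaw": 0}
    - {"delta_pos": [-38,0,0],"roll": 0,"jaw": 0}
    - {"delta_pos": [-51,0,0],"roll": 0,"jaw": 0}
    - {"delta_pos": [-64,0,0],"roll": 0,"jaw": 0}
    - {"delta_pos": [-75,0,0],"roll": 0,"jaw": 0}
    - {"delta_pos": [-82,0,0],"roll": 0,"jaw": 0}
    - {"delta_pos": [-82,0,0],"roll": 0,"jaw": 0}
    - {"delta_pos": [-82,0,5],"roll": 0,"jaw": 0}
    - {"delta_pos": [-82,0,10],"roll": 0,"jaw": 0}
    - {"delta_pos": [-82,0,14],"roll": 0,"jaw": 0}
    - {"delta_pos": [-82,0,16],"roll": 0,"jaw": 0}
    - {"delta_pos": [-82,0,17],"roll": 0,"jaw": 0}
    - {"delta_pos": [-82,0,17],"roll": 0,"jaw": 0}

```text
time_s: 21.18
ee_pos: [561.9, 49.1, 89.8]
ee_rot: [-180.0, -0.0, 90.5]
force: [0.3, -0.4, -0.7]
gripper_width: 33.8
gripper_force: 15.0
```

Emit:
arm_command:
  rows:
    - {"delta_pos": [0,0,1],"roll": 0,"jaw": 0}
    - {"delta_pos": [0,0,1],"roll": 0,"jaw": 0}
    - {"delta_pos": [0,0,1.5],"roll": 0,"jaw": 0}
    - {"delta_pos": [0,0,1.5],"roll": 0,"jaw": 0}

```text
time_s: 21.52
ee_pos: [562.3, 48.9, 89.1]
ee_rot: [180.0, -0.0, 90.5]
force: [-0.1, 0.6, 1.4]
gripper_width: 33.8
gripper_force: 15.0
```

Emit:
arm_command:
  rows:
    - {"delta_pos": [0,0,0.5],"roll": 0,"jaw": 45}
    - {"delta_pos": [0,0,0.5],"roll": 0,"jaw": 50}
    - {"delta_pos": [0,0,0.5],"roll": 0,"jaw": 60}
    - {"delta_pos": [0,0,0.5],"roll": 0,"jaw": 60}
    - {"delta_pos": [0,0,0.5],"roll": 0,"jaw": 60}
    - {"delta_pos": [0,0,-20],"roll": 0,"jaw": 60}
    - {"delta_pos": [0,0,-40],"roll": 0,"jaw": 60}
    - {"delta_pos": [0,0,-75],"roll": 0,"jaw": 60}
    - {"delta_pos": [0,0,-110],"roll": 0,"jaw": 60}
    - {"delta_pos": [0,0,-140],"roll": 0,"jaw": 60}
    - {"delta_pos": [0,0,-140],"roll": 0,"jaw": 60}
    - {"delta_pos": [0,0,-140],"roll": 0,"jaw": 60}

```text
time_s: 22.52
ee_pos: [563.2, 48.8, 230.7]
ee_rot: [179.7, -0.0, 90.5]
force: [-0.3, 0.2, -0.1]
gripper_width: 54.8
gripper_force: 0.0
```

```bash
cat > hung.py <<'E'
from h import *
for n in ('wrist','side'):
    f=grab(n); P=cloud(f)
    m=((P[...,2]>142.5)&(P[...,2]<165)&(abs(P[...,0]-560)<35)&(P[...,1]>12)&(P[...,1]<160)).astype(np.uint8)
    k,l,st,_=cv2.connectedComponentsWithStats(m)
    for i in range(1,k):
        if st[i,4]>8: Q=P[l==i]; print(n,st[i,4],np.percentile(Q,[3,50,97],axis=0).round(1).tolist())
u,v=map(int,proj(f,[560,80,100])); import sys
cv2.imwrite('pics/%s.png'%sys.argv[1],cv2.resize(f['img'][v-75:v+75,u-100:u+100],None,fx=4,fy=4,interpolation=2))
E
python3 hung.py h1;  python3 mv.py 394 364 230 179.6
```

```text
wrist 91 [[556.9, 136.9, 144.0], [560.0, 140.7, 151.2], [563.1, 144.4, 153.3]]
wrist 506 [[546.7, 44.9, 145.3], [562.1, 50.4, 149.5], [578.4, 54.6, 151.1]]
side 37 [[547.6, 45.0, 143.3], [562.2, 54.6, 147.2], [577.6, 59.4, 151.8]]
pos [561.4  48.6 227.7] rot [-179.9    0.    90.5] delta [ 316.8 -164.7   -2. ] roll -17.82 q [ 4. 16. 87.  0. 77.  3.]
```

View pics/h1.png

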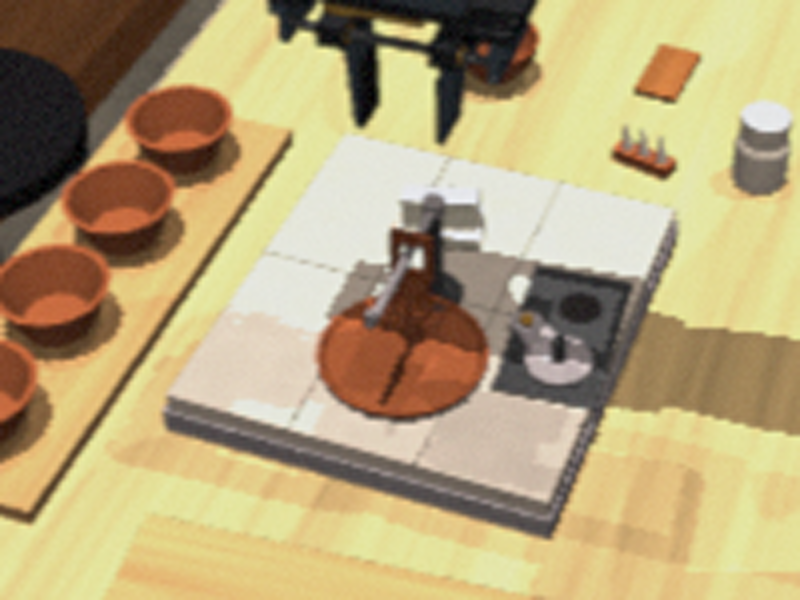

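Bell A hangs with the bar through its eye at (412,250). Next is bell B.

Emit:
arm_command:
  rows:
    - {"delta_pos": [317,-164.7,-2],"roll": -17.8,"jaw": 60}
    - {"delta_pos": [317,-164.7,-2],"roll": -17.8,"jaw": 60}
    - {"delta_pos": [317,-164.7,-2],"roll": -17.8,"jaw": 60}
    - {"delta_pos": [317,-164.7,-2],"roll": -17.8,"jaw": 60}
    - {"delta_pos": [317,-164.7,-2],"roll": -17.8,"jaw": 60}
    - {"delta_pos": [317,-164.7,-2],"roll": -17.8,"jaw": 60}
    - {"delta_pos": [317,-164.7,-2],"roll": -17.8,"jaw": 60}
    - {"delta_pos": [317,-164.7,-2],"roll": -17.8,"jaw": 60}
    - {"delta_pos": [317,-164.7,-2],"roll": -17.8,"jaw": 60}
    - {"delta_pos": [317,-164.7,-2],"roll": -17.8,"jaw": 60}
    - {"delta_pos": [317,-164.7,-2],"roll": -17.8,"jaw": 60}
    - {"delta_pos": [317,-164.7,-2],"roll": -17.8,"jaw": 60}
    - {"delta_pos": [317,-164.7,-2],"roll": -17.8,"jaw": 60}
    - {"delta_pos": [317,-164.7,-2],"roll": -17.8,"jaw": 60}
    - {"delta_pos": [317,-164.7,-2],"roll": -17.8,"jaw": 60}
    - {"delta_pos": [317,-164.7,-2],"roll": -17.8,"jaw": 60}

```text
time_s: 23.95
ee_pos: [394.4, 364.0, 229.8]
ee_rot: [-179.9, -0.1, 179.4]
force: [0.2, -1.0, -0.4]
gripper_width: 54.9
gripper_force: 0.0
```

```bash
python3 bells.py;  python3 mv.py 394 364 28 179.6
```

```text
24.0
[300 166] 371 [393.2 364.5] [33.1  9.9] 89.6 z 90.5 bgr [ 49.  78. 111.]
[425 202] 235 [444.2 496.5] [10.3 33.8] 49.8 z 80.9 bgr [144. 161.  94.]
pos [394.5 364.  230. ] rot [-1.799e+02 -1.000e-01  1.794e+02] delta [3.00e-01 1.00e-01 2.02e+02] roll -0.04 q [ 41.  13.  90.   0.  77. -48.]
```

Emit:
arm_command:
  rows:
    - {"delta_pos": [1,0.3,120],"roll": 0,"jaw": 65}
    - {"delta_pos": [1,0.3,120],"roll": 0,"jaw": 65}
    - {"delta_pos": [1,0.3,120],"roll": 0,"jaw": 65}
    - {"delta_pos": [1,0.3,120],"roll": 0,"jaw": 65}
    - {"delta_pos": [1,0.3,150],"roll": 0,"jaw": 65}
    - {"delta_pos": [1,0.3,175],"roll": 0,"jaw": 65}
    - {"delta_pos": [1,0.3,190],"roll": 0,"jaw": 65}
    - {"delta_pos": [1,0.3,201],"roll": 0,"jaw": 65}
    - {"delta_pos": [1,0.3,201],"roll": 0,"jaw": 65}
    - {"delta_pos": [1,0.3,201],"roll": 0,"jaw": 0}
    - {"delta_pos": [1,0.3,201],"roll": 0,"jaw": 0}
    - {"delta_pos": [1,0.3,201],"roll": 0,"jaw": 0}
    - {"delta_pos": [1,0.3,201],"roll": 0,"jaw": 0}
    - {"delta_pos": [1,0.3,201],"roll": 0,"jaw": 0}
    - {"delta_pos": [1,0.3,201],"roll": 0,"jaw": 0}
    - {"delta_pos": [1,0.3,201],"roll": 0,"jaw": 0}
  squeeze: 15

```text
time_s: 25.33
ee_pos: [394.4, 365.0, 30.8]
ee_rot: [179.9, 0.1, 179.5]
force: [0.2, -1.3, 6.4]
gripper_width: 33.6
gripper_force: 15.0
```

Emit:
arm_command:
  rows:
    - {"delta_pos": [0,0,-20],"roll": 0,"jaw": 0}
    - {"delta_pos": [0,0,-50],"roll": 0,"jaw": 0}
    - {"delta_pos": [0,0,-80],"roll": 0,"jaw": 0}
    - {"delta_pos": [0,0,-100],"roll": 0,"jaw": 0}
    - {"delta_pos": [0,0,-100],"roll": 0,"jaw": 0}
    - {"delta_pos": [0,0,-100],"roll": 0,"jaw": 0}

```text
time_s: 25.83
ee_pos: [394.0, 364.9, 130.5]
ee_rot: [179.9, 0.1, 179.5]
force: [0.1, -0.4, -0.7]
gripper_width: 34.0
gripper_force: 15.0
```

```bash
python3 mv.py 560.5 215 130 90.5
```

```text
pos [394.  364.9 130.5] rot [1.799e+02 1.000e-01 1.795e+02] delta [-167.8 -148.4    0.5] roll 17.8 q [ 42.  17. 100.   0.  63. -48.]
```

Emit:
arm_command:
  rows:
    - {"delta_pos": [-17,-15,0],"roll": 1.2,"jaw": 0}
    - {"delta_pos": [-34,-30,0],"roll": 2.5,"jaw": 0}
    - {"delta_pos": [-51,-45,0],"roll": 3.8,"jaw": 0}
    - {"delta_pos": [-68,-60,0],"roll": 5.1,"jaw": 0}
    - {"delta_pos": [-85,-75,0],"roll": 6.4,"jaw": 0}
    - {"delta_pos": [-102,-90,0],"roll": 7.7,"jaw": 0}
    - {"delta_pos": [-119,-105,0],"roll": 9,"jaw": 0}
    - {"delta_pos": [-136,-120,0],"roll": 10.3,"jaw": 0}
    - {"delta_pos": [-153,-135,0],"roll": 11.6,"jaw": 0}
    - {"delta_pos": [-162,-143,0],"roll": 12.9,"jaw": 0}
    - {"delta_pos": [-167.8,-148.4,0],"roll": 14.2,"jaw": 0}
    - {"delta_pos": [-167.8,-148.4,0],"roll": 15.5,"jaw": 0}
    - {"delta_pos": [-167.8,-148.4,0],"roll": 16.7,"jaw": 0}
    - {"delta_pos": [-167.8,-148.4,0],"roll": 17.8,"jaw": 0}
    - {"delta_pos": [-167.8,-148.4,0],"roll": 17.8,"jaw": 0}
    - {"delta_pos": [-167.8,-148.4,0],"roll": 17.8,"jaw": 0}
    - {"delta_pos": [-167.8,-148.4,0],"roll": 17.8,"jaw": 0}

```text
time_s: 27.25
ee_pos: [559.5, 214.5, 128.6]
ee_rot: [-179.9, 0.0, 90.6]
force: [1.0, -0.9, -1.0]
gripper_width: 33.8
gripper_force: 15.0
```

```bash
python3 mv.py 560.3 130 107 90.5; python3 - <<'E'
from h import *
f=grab('wrist');P=cloud(f)
m=(P[...,2]>142.5)&(P[...,2]<165)&(abs(P[...,0]-560)<35)&(P[...,1]>12)&(P[...,1]<160);Q=P[m];print(np.percentile(Q,[3,50,97],axis=0).round(1))
E
```

```text
pos [559.5 214.5 128.6] rot [-179.9    0.    90.6] delta [-84.5  -0.1  21.6] roll 0.02 q [20. 23. 91.  0. 66. 19.]
[[556.1 142.2 142.8]
 [559.9 144.6 146.2]
 [563.8 145.7 149.7]]
```

Emit:
arm_command:
  rows:
    - {"delta_pos": [0,0,21.5],"roll": 0,"jaw": 0}
    - {"delta_pos": [0,0,21.5],"roll": 0,"jaw": 0}
    - {"delta_pos": [-15,0,21.5],"roll": 0,"jaw": 0}
    - {"delta_pos": [-30,0,21.5],"roll": 0,"jaw": 0}
    - {"delta_pos": [-42,0,21.5],"roll": 0,"jaw": 0}
    - {"delta_pos": [-52,0,21.5],"roll": 0,"jaw": 0}
    - {"delta_pos": [-60,0,21.5],"roll": 0,"jaw": 0}
    - {"delta_pos": [-66,0,21.5],"roll": 0,"jaw": 0}
    - {"delta_pos": [-72,0,21.5],"roll": 0,"jaw": 0}
    - {"delta_pos": [-78,0,21.5],"roll": 0,"jaw": 0}
    - {"delta_pos": [-84,0,21.5],"roll": 0,"jaw": 0}
    - {"delta_pos": [-84,0,21.5],"roll": 0,"jaw": 0}
    - {"delta_pos": [-84,0,21.5],"roll": 0,"jaw": 0}

```text
time_s: 28.38
ee_pos: [560.9, 130.7, 108.2]
ee_rot: [-180.0, -0.0, 90.5]
force: [0.5, 0.6, -0.8]
gripper_width: 33.6
gripper_force: 15.0
```

Emit:
arm_command:
  rows:
    - {"delta_pos": [-8,0,0],"roll": 0,"jaw": 0}
    - {"delta_pos": [-16,0,0],"roll": 0,"jaw": 0}
    - {"delta_pos": [-24,0,0],"roll": 0,"jaw": 0}
    - {"delta_pos": [-30,0,0],"roll": 0,"jaw": 0}
    - {"delta_pos": [-30,0,0],"roll": 0,"jaw": 0}
    - {"delta_pos": [-30,0,5],"roll": 0,"jaw": 0}
    - {"delta_pos": [-30,0,10],"roll": 0,"jaw": 0}
    - {"delta_pos": [-30,0,14],"roll": 0,"jaw": 0}
    - {"delta_pos": [-30,0,16],"roll": 0,"jaw": 0}
    - {"delta_pos": [-30,0,17],"roll": 0,"jaw": 0}
    - {"delta_pos": [-30,0,17],"roll": 0,"jaw": 0}

```text
time_s: 29.3
ee_pos: [560.9, 100.9, 90.8]
ee_rot: [-180.0, 0.0, 90.5]
force: [-1.0, 0.2, -0.7]
gripper_width: 34.0
gripper_force: 15.0
```

Emit:
arm_command:
  rows:
    - {"delta_pos": [0,0,1],"roll": 0,"jaw": 0}
    - {"delta_pos": [0,0,1.5],"roll": 0,"jaw": 0}
    - {"delta_pos": [0,0,1.8],"roll": 0,"jaw": 0}
    - {"delta_pos": [0,0,1.8],"roll": 0,"jaw": 0}
    - {"delta_pos": [0,0,1.8],"roll": 0,"jaw": 45}
    - {"delta_pos": [0,0,1.8],"roll": 0,"jaw": 50}
    - {"delta_pos": [0,0,1.8],"roll": 0,"jaw": 60}
    - {"delta_pos": [0,0,1.8],"roll": 0,"jaw": 60}
    - {"delta_pos": [0,0,1.8],"roll": 0,"jaw": 60}
    - {"delta_pos": [0,0,-20],"roll": 0,"jaw": 60}
    - {"delta_pos": [0,0,-40],"roll": 0,"jaw": 60}
    - {"delta_pos": [0,0,-75],"roll": 0,"jaw": 60}
    - {"delta_pos": [0,0,-110],"roll": 0,"jaw": 60}
    - {"delta_pos": [0,0,-140],"roll": 0,"jaw": 60}
    - {"delta_pos": [0,0,-140],"roll": 0,"jaw": 60}
    - {"delta_pos": [0,0,-140],"roll": 0,"jaw": 60}

```text
time_s: 30.63
ee_pos: [562.2, 100.9, 233.3]
ee_rot: [179.7, -0.0, 90.5]
force: [0.5, 0.2, -0.5]
gripper_width: 54.4
gripper_force: 0.0
```

```bash
python3 hung.py h2; python3 mv.py 452 -274 230 90
```

```text
wrist 78 [[556.8, 138.1, 145.4], [560.1, 141.9, 151.5], [563.4, 145.0, 153.2]]
wrist 488 [[545.7, 97.8, 144.7], [561.2, 103.2, 149.6], [576.7, 107.1, 151.0]]
wrist 470 [[546.9, 45.1, 143.8], [562.0, 51.1, 149.4], [577.9, 55.0, 150.9]]
side 37 [[547.2, 44.1, 143.6], [561.8, 54.0, 147.0], [578.6, 58.9, 151.1]]
side 35 [[548.4, 97.3, 142.6], [560.9, 106.4, 147.2], [577.1, 110.9, 150.6]]
pos [560.4 100.6 230.2] rot [-179.9    0.    90.5] delta [-373.7 -111.6    0.5] roll 0.1 q [ 9. 16. 86.  0. 78.  9.]
```

View pics/h2.png

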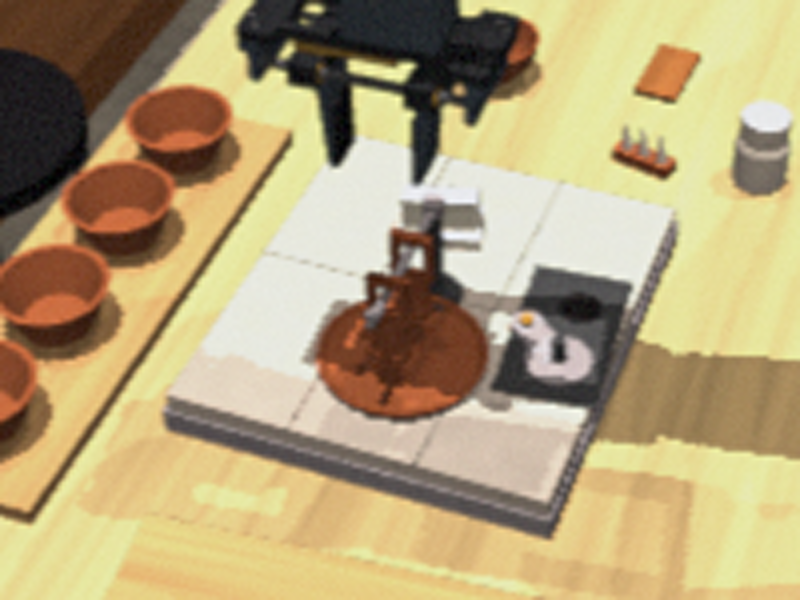

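Both bells hang on the bar, with lugs at (412,250) and (390,290). Next I'll view the ledge, then go to the cone pack.

Emit:
arm_command:
  rows:
    - {"delta_pos": [-250,0,-40],"roll": 0,"jaw": 60}
    - {"delta_pos": [-250,0,-40],"roll": 0,"jaw": 60}
    - {"delta_pos": [-250,0,-40],"roll": 0,"jaw": 60}
    - {"delta_pos": [-250,0,-40],"roll": 0,"jaw": 60}
    - {"delta_pos": [-250,0,-40],"roll": 0,"jaw": 60}
    - {"delta_pos": [-250,0,-40],"roll": 0,"jaw": 60}
    - {"delta_pos": [-250,0,-40],"roll": 0,"jaw": 60}
    - {"delta_pos": [-250,0,-40],"roll": 0,"jaw": 60}
    - {"delta_pos": [-250,0,-40],"roll": 0,"jaw": 60}
    - {"delta_pos": [-250,0,-40],"roll": 0,"jaw": 60}

```text
time_s: 31.57
ee_pos: [562.8, -147.8, 270.0]
ee_rot: [-179.9, -0.1, 90.6]
force: [-0.4, 0.6, 0.3]
gripper_width: 54.5
gripper_force: 0.0
```

```bash
cat > ledge.py <<'E'
from h import *
f=grab('wrist'); P=cloud(f); s=env.state(); print(s['ee_pos'])
def rep(n,x0,x1,y0,y1,z0,z1):
    m=(P[...,0]>x0)&(P[...,0]<x1)&(P[...,1]>y0)&(P[...,1]<y1)&(P[...,2]>z0)&(P[...,2]<z1); Q=P[m]
    if len(Q)>5: r=cv2.minAreaRect(Q[:,:2].astype('f')); print(n,len(Q),np.round(r[0],1),np.round(r[1],1),round(r[2],1),'z',np.median(Q[:,2]).round(1))
    else: print(n,len(Q))
rep('ledge top',520,660,-140,-35,77,84)
rep('ledge foot',520,660,-150,-30,46,54)
rep('cone bar',400,500,-320,-220,11,16.5); rep('cone all',400,500,-320,-220,8,60)
E
python3 ledge.py; python3 - <<'E'
from h import *
cv2.imwrite('pics/w6.png',grab('wrist')['img'])
E
```

```text
[ 562.9673614  -147.62450097  270.30949561]
ledge top 1220 [585.4 -81.6] [65.9 22. ] 14.9 z 80.8
ledge foot 1434 [585.3 -81.7] [74. 50.] 14.9 z 50.8
cone bar 117 [ 432.5 -270.3] [20.9 21.6] 75.0 z 14.7
cone all 202 [ 432.8 -270.3] [20.8 22.2] 75.7 z 15.1
```

View pics/w6.png

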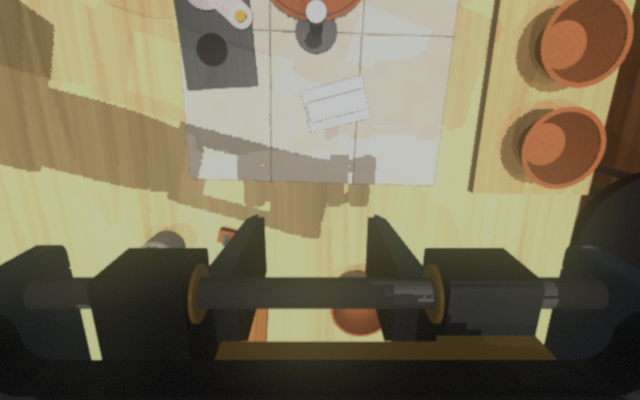

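The ledge is seen clearly around (336,103): centre (585.4,-81.6), angle 14.9°, and its size matches. Going to the cone pack.

```bash
python3 mv.py 452 -274 200 -13.1; python3 - <<'E'
from h import *
f=grab('wrist');P=cloud(f);s=env.state();R=Ro.from_euler('xyz',s['ee_rot'],degrees=True).as_matrix()
q=(P.reshape(-1,3)-s['ee_pos'])@R
for lo,hi in((20,45),(45,60),(60,100)):
    k=q[(abs(q[:,1])>lo)&(abs(q[:,1])<hi)&(q[:,2]<-20)]; print(lo,np.percentile(k[:,2],[0,50,99.8,100]).round(1))
E
```

```text
pos [ 563.1 -147.6  270.6] rot [-179.9   -0.    90.6] delta [-125.3 -112.3   70.6] roll 20.74 q [-16.  17.  80.   0.  84. -16.]
20 [-151.5 -131.   -31.1  -28.2]
45 [-151.2 -137.5 -112.9 -111.8]
60 [-149.8 -123.7 -108.  -106.6]
```

Emit:
arm_command:
  rows:
    - {"delta_pos": [-125,-112,40],"roll": 20.74,"jaw": 60}
    - {"delta_pos": [-125,-112,40],"roll": 20.74,"jaw": 60}
    - {"delta_pos": [-125,-112,40],"roll": 20.74,"jaw": 60}
    - {"delta_pos": [-125,-112,40],"roll": 20.74,"jaw": 60}
    - {"delta_pos": [-125,-112,40],"roll": 20.74,"jaw": 60}
    - {"delta_pos": [-125,-112,40],"roll": 20.74,"jaw": 60}
    - {"delta_pos": [-125,-112,40],"roll": 20.74,"jaw": 60}
    - {"delta_pos": [-125,-112,40],"roll": 20.74,"jaw": 60}
    - {"delta_pos": [-125,-112,40],"roll": 20.74,"jaw": 60}
    - {"delta_pos": [-125,-112,40],"roll": 20.74,"jaw": 60}
    - {"delta_pos": [-125,-112,40],"roll": 20.74,"jaw": 60}
    - {"delta_pos": [-125,-112,40],"roll": 20.74,"jaw": 60}
    - {"delta_pos": [-125,-112,40],"roll": 20.74,"jaw": 60}
    - {"delta_pos": [-125,-112,40],"roll": 20.74,"jaw": 60}
    - {"delta_pos": [-125,-112,40],"roll": 20.74,"jaw": 60}
    - {"delta_pos": [-125,-112,40],"roll": 20.74,"jaw": 60}
    - {"delta_pos": [-125,-112,40],"roll": 20.74,"jaw": 60}

```text
time_s: 33.13
ee_pos: [452.5, -274.4, 231.2]
ee_rot: [-180.0, 0.0, -13.0]
force: [-0.6, 0.8, -0.3]
gripper_width: 54.6
gripper_force: 0.0
```

```bash
python3 ledge.py; python3 mv.py 452 -274 0 -13.1
```

```text
[ 452.51523909 -274.57434229  231.26766852]
ledge top 1693 [585.4 -81.8] [66.6 23.1] 15.3 z 80.8
ledge foot 1420 [585.7 -82.1] [74.8 50.3] 14.3 z 50.8
cone bar 575 [ 451.2 -274.8] [19.9 59.5] 75.2 z 14.9
cone all 765 [ 451.2 -274.8] [19.9 59.5] 75.2 z 15.2
pos [ 452.5 -274.6  231.3] rot [-180.    -0.   -13.1] delta [ -0.6  -0.4 231.3] roll 0.01 q [-32.  13.  91.   0.  76.  71.]
```

Emit:
arm_command:
  rows:
    - {"delta_pos": [-1.2,0.5,150],"roll": 0.34,"jaw": 60}
    - {"delta_pos": [-1.2,0.5,150],"roll": 0.34,"jaw": 60}
    - {"delta_pos": [-1.2,0.5,150],"roll": 0.34,"jaw": 60}
    - {"delta_pos": [-1.2,0.5,150],"roll": 0.34,"jaw": 60}
    - {"delta_pos": [-1.2,0.5,180],"roll": 0.34,"jaw": 60}
    - {"delta_pos": [-1.2,0.5,210],"roll": 0.34,"jaw": 60}
    - {"delta_pos": [-1.2,0.5,235],"roll": 0.34,"jaw": 60}
    - {"delta_pos": [-1.2,0.5,245],"roll": 0.34,"jaw": 60}
    - {"delta_pos": [-1.2,0.5,253],"roll": 0.34,"jaw": 60}
    - {"delta_pos": [-1.2,0.5,256],"roll": 0.34,"jaw": 60}
    - {"delta_pos": [-1.2,0.5,256],"roll": 0.34,"jaw": 60}
    - {"delta_pos": [-1.2,0.5,256],"roll": 0.34,"jaw": 60}

```text
time_s: 34.18
ee_pos: [452.1, -276.0, -23.6]
ee_rot: [180.0, -0.1, -14.9]
force: [-0.0, 0.1, -0.2]
gripper_width: 55.0
gripper_force: 0.0
```

Emit:
arm_command:
  rows:
    - {"delta_pos": [0,0,0],"roll": 0,"jaw": 0}
    - {"delta_pos": [0,0,0],"roll": 0,"jaw": 0}
    - {"delta_pos": [0,0,0],"roll": 0,"jaw": 0}
    - {"delta_pos": [0,0,0],"roll": 0,"jaw": 0}
    - {"delta_pos": [0,0,0],"roll": 0,"jaw": 0}
    - {"delta_pos": [0,0,0],"roll": 0,"jaw": 0}
    - {"delta_pos": [0,0,0],"roll": 0,"jaw": 0}
    - {"delta_pos": [0,0,0],"roll": 0,"jaw": 0}
  squeeze: 12

```text
time_s: 34.85
ee_pos: [451.1, -275.4, -24.6]
ee_rot: [-180.0, -0.0, -14.9]
force: [0.4, -0.3, 1.6]
gripper_width: 19.8
gripper_force: 12.0
```

Emit:
arm_command:
  rows:
    - {"delta_pos": [0,0,-15],"roll": 0,"jaw": 0}
    - {"delta_pos": [0,0,-40],"roll": 0,"jaw": 0}
    - {"delta_pos": [0,0,-75],"roll": 0,"jaw": 0}
    - {"delta_pos": [0,0,-110],"roll": 0,"jaw": 0}
    - {"delta_pos": [0,0,-145],"roll": 0,"jaw": 0}
    - {"delta_pos": [0,0,-160],"roll": 0,"jaw": 0}
    - {"delta_pos": [0,0,-160],"roll": 0,"jaw": 0}
    - {"delta_pos": [0,0,-160],"roll": 0,"jaw": 0}

```text
time_s: 35.52
ee_pos: [451.0, -275.4, 135.4]
ee_rot: [180.0, -0.1, -14.9]
force: [-0.0, 0.0, -1.4]
gripper_width: 20.3
gripper_force: 12.0
```

```bash
python3 mv.py 585.4 -81.7 135 14.9
```

```text
pos [ 451.  -275.4  135.4] rot [ 1.80e+02 -1.00e-01 -1.49e+01] delta [  80.  -221.8    0.4] roll -5.96 q [-33.  16. 100.   0.  63.  72.]
```

Emit:
arm_command:
  rows:
    - {"delta_pos": [8,-22,0],"roll": -0.6,"jaw": 0}
    - {"delta_pos": [16,-44,0],"roll": -1.2,"jaw": 0}
    - {"delta_pos": [24,-66,0],"roll": -1.8,"jaw": 0}
    - {"delta_pos": [32,-88,0],"roll": -2.4,"jaw": 0}
    - {"delta_pos": [40,-110,0],"roll": -3,"jaw": 0}
    - {"delta_pos": [48,-132,0],"roll": -3.6,"jaw": 0}
    - {"delta_pos": [56,-154,0],"roll": -4.2,"jaw": 0}
    - {"delta_pos": [64,-176,0],"roll": -4.8,"jaw": 0}
    - {"delta_pos": [72,-198,0],"roll": -5.4,"jaw": 0}
    - {"delta_pos": [77,-214,0],"roll": -5.8,"jaw": 0}
    - {"delta_pos": [80,-222,0],"roll": -5.96,"jaw": 0}
    - {"delta_pos": [80,-222,0],"roll": -5.96,"jaw": 0}
    - {"delta_pos": [80,-222,0],"roll": -5.96,"jaw": 0}
    - {"delta_pos": [80,-222,0],"roll": -5.96,"jaw": 0}

```text
time_s: 36.68
ee_pos: [584.5, -82.3, 134.3]
ee_rot: [-180.0, 0.1, 14.8]
force: [0.5, -0.5, -1.3]
gripper_width: 19.6
gripper_force: 12.0
```

```bash
python3 mv.py 585.4 -81.7 58 14.9; python3 - <<'E'
from h import *
f=grab('wrist');P=cloud(f);h=cv2.cvtColor(f['img'],cv2.COLOR_BGR2HSV)
m=(P[...,2]>145)&(P[...,2]<210)&(abs(P[...,0]-585)<45)&(abs(P[...,1]+82)<30)&(h[...,0]<14)&(h[...,1]>90);Q=P[m];print(len(Q),np.percentile(Q,[1,50,99],axis=0).round(1))
Q=Q[Q[:,2]<176]; print(cv2.minAreaRect(Q[:,:2].astype('f')))
E
```

```text
pos [584.5 -82.3 134.3] rot [-1.80e+02  1.00e-01  1.48e+01] delta [ 1.2 -0.3 76.3] roll -0.02 q [-9. 22. 92. -0. 66. 66.]
2282 [[570.6 -93.6 165.8]
 [594.5 -78.3 173.6]
 [615.2 -66.5 175.9]]
((592.5853271484375, -79.76106262207031), (44.76988220214844, 20.29094696044922), 14.97460651397705)
```

Emit:
arm_command:
  rows:
    - {"delta_pos": [1,0,25],"roll": 0,"jaw": 0}
    - {"delta_pos": [1,0,50],"roll": 0,"jaw": 0}
    - {"delta_pos": [1,0,65],"roll": 0,"jaw": 0}
    - {"delta_pos": [1,0,72],"roll": 0,"jaw": 0}
    - {"delta_pos": [1,0,76],"roll": 0,"jaw": 0}
    - {"delta_pos": [1,0,76],"roll": 0,"jaw": 0}
    - {"delta_pos": [1,0,76],"roll": 0,"jaw": 0}
    - {"delta_pos": [1,0,76],"roll": 0,"jaw": 0}

```text
time_s: 37.4
ee_pos: [587.4, -81.5, 60.5]
ee_rot: [179.9, -0.1, 14.9]
force: [0.9, -0.1, -0.3]
gripper_width: 19.9
gripper_force: 12.0
```

Emit:
arm_command:
  rows:
    - {"delta_pos": [0,0,0.6],"roll": 0,"jaw": 0}
    - {"delta_pos": [0,0,1.2],"roll": 0,"jaw": 0}
    - {"delta_pos": [0,0,1.8],"roll": 0,"jaw": 0}
    - {"delta_pos": [0,0,1.8],"roll": 0,"jaw": 0}
    - {"delta_pos": [0,0,1.8],"roll": 0,"jaw": 0}

```text
time_s: 37.82
ee_pos: [586.5, -81.2, 57.5]
ee_rot: [-180.0, -0.0, 14.9]
force: [0.2, 1.3, -0.7]
gripper_width: 19.9
gripper_force: 12.0
```

Emit:
arm_command:
  rows:
    - {"delta_pos": [-0.8,0,0.6],"roll": 0,"jaw": 0}
    - {"delta_pos": [-0.8,0,1.2],"roll": 0,"jaw": 0}
    - {"delta_pos": [-0.8,0,1.8],"roll": 0,"jaw": 0}
    - {"delta_pos": [-0.8,0,2.4],"roll": 0,"jaw": 0}
    - {"delta_pos": [-0.8,0,2.4],"roll": 0,"jaw": 0}

```text
time_s: 38.23
ee_pos: [585.7, -81.4, 55.4]
ee_rot: [-180.0, -0.0, 14.9]
force: [-2.2, 0.8, 3.1]
gripper_width: 19.7
gripper_force: 12.0
```

Contact at 3 N. I'll release and rise.

Emit:
arm_command:
  rows:
    - {"delta_pos": [0,0,0],"roll": 0,"jaw": 30}
    - {"delta_pos": [0,0,0],"roll": 0,"jaw": 40}
    - {"delta_pos": [0,0,0],"roll": 0,"jaw": 60}
    - {"delta_pos": [0,0,0],"roll": 0,"jaw": 60}
    - {"delta_pos": [0,0,0],"roll": 0,"jaw": 60}
    - {"delta_pos": [0,0,-20],"roll": 0,"jaw": 60}
    - {"delta_pos": [0,0,-50],"roll": 0,"jaw": 60}
    - {"delta_pos": [0,0,-85],"roll": 0,"jaw": 60}
    - {"delta_pos": [0,0,-120],"roll": 0,"jaw": 60}
    - {"delta_pos": [-60,0,-190],"roll": 0,"jaw": 60}
    - {"delta_pos": [-60,0,-190],"roll": 0,"jaw": 60}
    - {"delta_pos": [-60,0,-190],"roll": 0,"jaw": 60}
    - {"delta_pos": [-60,0,-190],"roll": 0,"jaw": 60}
    - {"delta_pos": [-60,0,-190],"roll": 0,"jaw": 60}

```text
time_s: 39.4
ee_pos: [527.8, -96.8, 244.7]
ee_rot: [-180.0, -0.0, 14.9]
force: [0.0, -0.8, 0.2]
gripper_width: 54.8
gripper_force: 0.0
```

```bash
python3 - <<'E'
from h import *
f=grab('wrist');P=cloud(f);h=cv2.cvtColor(f['img'],cv2.COLOR_BGR2HSV)
m=(P[...,2]>86)&(P[...,2]<98)&(abs(P[...,0]-585)<50)&(abs(P[...,1]+82)<35);Q=P[m];print(len(Q),cv2.minAreaRect(Q[:,:2].astype('f')),np.median(Q[:,2]))
m=(P[...,2]>105)&(P[...,2]<130)&(abs(P[...,0]-585)<50)&(abs(P[...,1]+82)<35);print('cones',P[m].max(0) if m.any() else 0)
m=(P[...,2]>60)&(P[...,2]<80)&(abs(P[...,0]-439)<25)&(abs(P[...,1]-46)<25);print('knob',np.median(P[m],0) if m.any() else 0)
E
python3 hung.py h3
```

```text
947 ((585.6622924804688, -81.03811645507812), (58.56525802612305, 19.480974197387695), 14.663036346435547) 94.89624289500969
cones [607.76806079 -72.20620089 123.28272236]
knob [441.07568673  45.05025586  71.19209319]
wrist 709 [[545.6, 96.6, 143.2], [562.1, 99.9, 149.4], [577.6, 106.4, 151.0]]
wrist 152 [[556.4, 136.8, 143.1], [560.2, 139.1, 149.8], [563.7, 142.9, 153.3]]
wrist 622 [[546.7, 44.5, 143.6], [562.9, 48.3, 149.5], [578.6, 54.1, 151.0]]
side 35 [[547.7, 44.4, 143.2], [562.1, 53.5, 146.5], [578.1, 57.3, 151.0]]
side 38 [[545.6, 98.7, 143.0], [562.1, 105.3, 147.1], [576.7, 110.0, 149.4]]
side 9 [[557.9, 141.7, 143.0], [560.6, 146.1, 147.8], [563.4, 149.7, 150.4]]
```

View pics/h3.png

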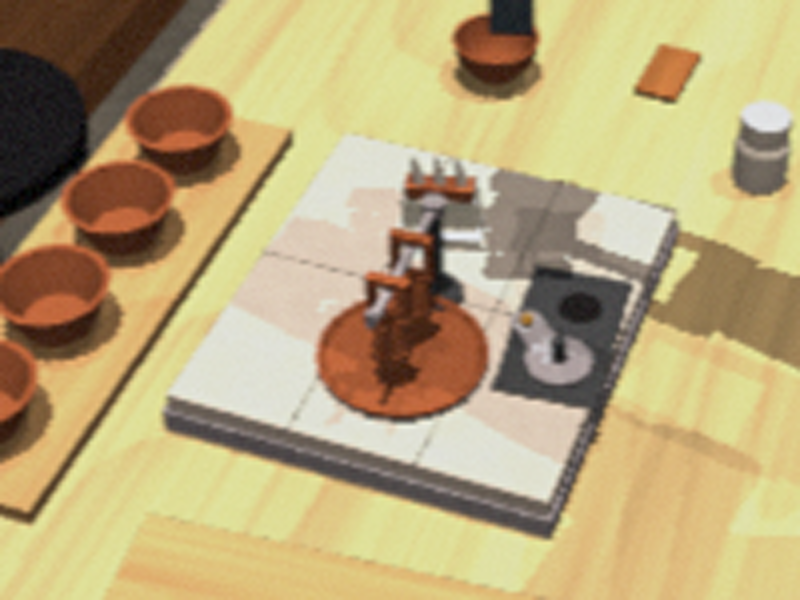

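The pack sits upright on the ledge at (440,188). Both bells hang over the dish and the vent hole is clear at (580,305). Handing in.

```bash
python3 -c "
from h import *
print(env.job_done())"
```

```text
the job is handed in; nothing more can be done
None
```

The job is handed in after about 39 s of robot time, though the hand-in gave no verdict: the vent is open (about 1.33 rad), the hook points over the dish with both bells hung on it, and the cone pack stands centred on the ledge. My last measurements put all of these within the limits.

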